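# Crate up the kiln setters

## Robot

A 6-joint arm with a two-finger parallel gripper is mounted at the origin on the work surface. World frame = base frame: x ahead of the robot, y to its left, z up, the work surface at z = 0. Lengths are in m, angles in rad, forces in N, time in s.
With the tool pointing down it reaches from about 0.275 to 0.725 m from the base axis. Payload 15.9 kg.
Tool frame: the origin (TCP) lies on the centre line of the jaws, within the pads' length; the fingertips stand 17 mm ahead of it and the grasp point (between the pads) lies 2 mm behind it; z points along the fingers, y is the direction in which the jaws open and shut (so a half turn about z gives the same grasp; the last joint's range is limited). The gripper opens to 85 mm and grips with 20 to 120 N. Pads are 22 mm wide; open, the fingers measure 114 mm over their backs; the gripper's body (76 mm by 85 mm) begins 54 mm behind the grasp point. The pads swing forward as they close: fully open they stand 13 mm farther back than shut.
Start: joints at [1.156, 0.213, -0.034, 1.323, 0, 1.571], TCP at [0.201, 0.458, 0.248] pointing down, gripper open.
Joint ranges: [-2.98, 2.98], [-0.74, 1.72], [-1.14, 1.35], [-2.1, 2.04], [-1.57, 1.44], [-3.14, 3.14]. Speed limits (rad/s): [1.89, 1.89, 2.39, 2.57, 3.14, 3.14].

## Interface

Orientations are given as a unit quaternion [w, x, y, z].
In Python, from plant import robot gives the robot as it stands.
- The arm moves only by the shell command python3 -m jog 'ROWS' [FORCE]. ROWS is JSON, a list of rows, each a list of 3 entries, a list of its own where there are three numbers: the shift along the tool's x, y, z in mm, then the turn, a rotation vector about the tool's x, y, z in degrees, then the opening in per cent of the stroke, from 0 (shut) to 100 (fully open). In form: [[[x, y, z], [rx, ry, rz], hand], ...]. A call has 1 to 20 rows; each row is the pose to reach, as a shift and turn from the pose measured when the call began, along the tool's axes at that moment; what a row does not reach only later rows make up. A row lasts 1/12 s, in which the tool goes at most 41.7 mm and 7.16 degrees, less where a joint would pass 70% of its speed; a pose out of reach is approached as far as the arm can. A call with a gripper value outside its range is refused whole. The fingers move at their own pace and stop on an object; FORCE is the grip in N (left out, the last holds). Time passes only in rows, so rows that repeat a pose let the fingers close. It gives the time, the measured TCP pose, the force and the opening at its end, in the units of the state.
- robot.observe(): the state, without advancing time (a new reading comes with each control period).
- robot.read_camera(name): name is "side" or "top" or "wrist"; returns the picture (420x560x3 uint8, red, green, blue); there is no depth.
- robot.calibration(name): a dict with "vertical_fov" (degrees; the focal length in pixels is half the picture's height over the tangent of half this angle, whatever the lens; pixels are square), "cx", "cy" (the principal point, pixels), "R" (3x3) and "t" (3): a world point X has camera coordinates R X + t; the wrist camera has in their place "mount" (4x4, takes a point from camera to tool coordinates, whose origin is the TCP and whose axes are the flange's). Camera axes: x right, y down, z forward; pixel columns grow to the right and rows downward; lengths in m; the calibration is good to about 2 mm. A picture is of the moment at which its call begins: read the wrist's pose just before it. calibration takes no time and is no camera call.
- robot.job_done(): hands the job in, once; it reports no verdict.
The state is a dict: "time_s": time; "joints": joint angles; "qd": joint speeds; "joint_efforts": joint torques, N m; "tool_pos": TCP position; "eef_rot": TCP orientation; "force": force on the tool from outside, world axes, zero at the start; "wrist_torque": the same for the moment, N m; "gripper_width": finger opening in m.
Only numpy, scipy, OpenCV 4.12 (cv2) and the standard library are available. Lean on these libraries where they do the work, as an engineer would, in place of code of your own. Each camera call takes 0.05 s, during which the arm holds its last target. There are 200 camera calls.

## Task

Pack all the channel-shaped kiln setters that are on the table into the plywood crate: lay the open-up ones side by side on the crate floor, running across the crate, then set each open-down one over two neighbours so that its flanges drop fully into their troughs. Lower the lid level onto the crate's two pins without dropping it, staple towards the hasp, until it is fully home on the rim, then swing the hasp over so that it lies flat on the lid with the staple through its slot. Do not disturb the bowl, the glaze jar or the roller.

Things in the scene. Friction and masses are not known exactly. Their poses are not given: they have to be found in the camera images.
- setter_up1: Kiln setter lying open-up: buff ceramic channel, U section, 90 long (its x), 52 wide (its y), 40 high, walls and web 5 thick, so the trough between its flanges is 42 wide and 35 deep; about 0.13 kg. Origin: centre of its underside (web), z up. 3 or 4 of the four are present.
- setter_up2: Kiln setter lying open-up: buff ceramic channel, U section, 90 long (its x), 52 wide (its y), 40 high, walls and web 5 thick, so the trough between its flanges is 42 wide and 35 deep; about 0.13 kg. Origin: centre of its underside (web), z up. 3 or 4 of the four are present.
- setter_up3: Kiln setter lying open-up: buff ceramic channel, U section, 90 long (its x), 52 wide (its y), 40 high, walls and web 5 thick, so the trough between its flanges is 42 wide and 35 deep; about 0.13 kg. Origin: centre of its underside (web), z up. 3 or 4 of the four are present.
- setter_up4: Kiln setter lying open-up: buff ceramic channel, U section, 90 long (its x), 52 wide (its y), 40 high, walls and web 5 thick, so the trough between its flanges is 42 wide and 35 deep; about 0.13 kg. Origin: centre of its underside (web), z up. 3 or 4 of the four are present.
- setter_down1: Kiln setter lying open-down (web on top): the same channel, 90 long (its x), 52 wide (its y), 40 high, walls 5, inside 42 wide and 35 deep. Origin: centre between its feet, at their lower edge, z up. Interlocked over two open-up setters its feet stand on their webs, 5 above their undersides. 1 or 2 of the two are present. No setter needs turning over.
- setter_down2: Kiln setter lying open-down (web on top): the same channel, 90 long (its x), 52 wide (its y), 40 high, walls 5, inside 42 wide and 35 deep. Origin: centre between its feet, at their lower edge, z up. Interlocked over two open-up setters its feet stand on their webs, 5 above their undersides. 1 or 2 of the two are present. No setter needs turning over.
- crate: Open plywood crate fixed to the table, outside 132 (its x) by 368 (its y), rim 60 high; inside 112 by 316, floor 8 above its underside. Origin: centre of its underside. Locating pins, 9 in diameter, stand 22 above the rim in its end walls. The hasp is on its far wall (+x). Setters lie along its x; four fit in a row along y with gaps of 20 for the fingers; an open-down one bridges gaps up to 30.
- pin_a (a point): tip of the crate's locating pin at x = 0, y = +171 (upper 8 tapered), 82 above the crate's underside
- pin_b (a point): tip of the crate's locating pin at x = 0, y = -171 (upper 8 tapered), 82 above the crate's underside
- lid: Loose plywood lid 132 (its x) by 368 (its y), 9 thick, about 0.38 kg, lying flat beyond the crate, right way up. Origin: centre of its underside. Two through holes of 12.5 at y = +171 and -171, x = 0. A flat-sided wooden bar handle 12 wide (x), 120 long (y) stands over its centre; the bar is from 30 to 44 above the underside, open beneath between its two end posts. Steel staple at x = +42.5.
- staple (a point): centre of the steel staple on the lid (10 by 5, rising 14 above the lid's upper face), on the lid's +x side
- hasp_hinge (a point): axis of the hasp's hinge, on the crate at x = +72.5, 71.5 above its underside; the axis runs along the crate's y
- hasp_end (a point): middle of the hasp's solid free end (20 long), 51 from the hinge axis; the hasp is a steel strap 61 long, 32 wide, 3 thick, with a slot 22 by 16 centred 30 from the hinge
- hasp (a joint): hasp angle, rad: 0 = closed, flat on the lid over the staple (towards the crate's -x); 1.57 = upright; it starts leaning outwards (+x), 1.95 to 2.45; its stop is at 2.55. The hinge is stiff (about 0.03 N m) and the hasp stays where it is left: push it over the top, then press it down with about 1 to 5 N.
- bowl: bystander: amber glazed bowl, 84 across, 70 high; origin at the centre of its foot
- glaze_jar: bystander: white glaze jar, 60 across, 85 high; origin at the centre of its underside
- roller: bystander: short wooden clay roller, 32 in diameter, 130 long, lying; origin on the table under its middle
Not all that is in view belongs to the job. Leave any pink look-alike of the setter_down1 alone.

How it is judged:
On the way, in this order (a step that is already met when the one before it is completed fails the run):
1. every setter is packed in the crate: open-up ones flat on the floor, each open-down one interlocked over two of them (z of setter_up1 in the frame of crate between 0.004 and 0.0115 m and x of setter_up1 in the frame of crate between -0.022 and 0.022 m and y of setter_up1 in the frame of crate between -0.135 and 0.135 m and angle between the x axis of each of setter_up1, setter_up2, setter_up3, setter_up4 and the x axis of crate, either way round below 0.25 rad and angle between each of setter_up1, setter_up2, setter_up3, setter_up4, setter_down1, setter_down2's own z axis and vertical below 0.06 rad and z of setter_up2 in the frame of crate between 0.004 and 0.0115 m and x of setter_up2 in the frame of crate between -0.022 and 0.022 m and y of setter_up2 in the frame of crate between -0.135 and 0.135 m and z of setter_up3 in the frame of crate between 0.004 and 0.0115 m and x of setter_up3 in the frame of crate between -0.022 and 0.022 m and y of setter_up3 in the frame of crate between -0.135 and 0.135 m and z of setter_up4 in the frame of crate between 0.004 and 0.0115 m and x of setter_up4 in the frame of crate between -0.022 and 0.022 m and y of setter_up4 in the frame of crate between -0.135 and 0.135 m and z of setter_down1 in the frame of crate between 0.0095 and 0.0165 m and x of setter_down1 in the frame of crate between -0.022 and 0.022 m and (y of setter_up1 in the frame of setter_down1 between 0.006 and 0.043 m or y of setter_up2 in the frame of setter_down1 between 0.006 and 0.043 m or y of setter_up3 in the frame of setter_down1 between 0.006 and 0.043 m or y of setter_up4 in the frame of setter_down1 between 0.006 and 0.043 m) and (y of setter_up1 in the frame of setter_down1 between -0.043 and -0.006 m or y of setter_up2 in the frame of setter_down1 between -0.043 and -0.006 m or y of setter_up3 in the frame of setter_down1 between -0.043 and -0.006 m or y of setter_up4 in the frame of setter_down1 between -0.043 and -0.006 m) and z of setter_down2 in the frame of crate between 0.0095 and 0.0165 m and x of setter_down2 in the frame of crate between -0.022 and 0.022 m and (y of setter_up1 in the frame of setter_down2 between 0.006 and 0.043 m or y of setter_up2 in the frame of setter_down2 between 0.006 and 0.043 m or y of setter_up3 in the frame of setter_down2 between 0.006 and 0.043 m or y of setter_up4 in the frame of setter_down2 between 0.006 and 0.043 m) and (y of setter_up1 in the frame of setter_down2 between -0.043 and -0.006 m or y of setter_up2 in the frame of setter_down2 between -0.043 and -0.006 m or y of setter_up3 in the frame of setter_down2 between -0.043 and -0.006 m or y of setter_up4 in the frame of setter_down2 between -0.043 and -0.006 m)), for 0.2 s.
2. the lid is fully home on both pins (all of step 1 and z of lid in the frame of crate between 0.057 and 0.0625 m and angle between lid's own z axis and vertical below 0.03 rad and horizontal distance between lid and crate below 0.005 m and angle between the x axis of lid and the x axis of crate, either way round below 0.03 rad and x of staple in the frame of crate above 0.02 m), for 0.2 s.
At the end, for the whole second after the job is handed in: Open-up setters flat on the crate floor (3.5 mm, 0.06 rad); each open-down one level, feet in the troughs of two open-up ones (3.5 mm in height); lid on the rim over both pins (3 mm in height, 5 mm, 0.03 rad), staple to the hasp; hasp under 0.1 rad; all at rest (all of step 2 and value of joint hasp below 0.1 rad and linear speed of each of setter_up1, setter_up2, setter_up3, setter_up4, setter_down1, setter_down2, lid below 0.02 m/s); the robot touches nothing.
It fails at once if a bystander (bowl, glaze jar or roller) is moved more than 30 mm (distance of any of bowl, glaze_jar, roller from where it was at the start of the episode above 0.03 m).
It fails at once if the lid is tipped more than 0.3 rad (angle between lid's own z axis and vertical above 0.3 rad).
It fails at once if the lid is dropped or slammed on the crate (faster than 0.5 m/s near the pins) (z of lid in the frame of crate below 0.11 m and horizontal distance between lid and crate below 0.03 m and linear speed of lid above 0.5 m/s).
Of setter_up1, setter_up2, setter_up3, setter_up4 only 3 to 4 are there at a start; the rules pass over those that are not, and their reading is None.
Of setter_down1, setter_down2 only 1 to 2 are there at a start; the rules pass over those that are not, and their reading is None.
At some moment in a run one of setter_up1, setter_up2, setter_up3, setter_up4, setter_down1, setter_down2, lid may be knocked a few centimetres aside while the robot is not near it.
It also fails if it takes over 210 s, if anything falls off the work surface, if the arm or the gripper's body presses on something with over 40 N, if the wrist force passes 120 N, or if a joint passes its speed limit or range.

## Working session

There is one attempt and no reset: what is moved stays moved. The work goes in short steps, Python scripts to look and compute and a shell command to move; the robot and the scene stay as the last step left them, time stands still between calls to the robot, and variables do not carry over. Pictures are saved under pics/ and viewed, about 12 in all and at most 16, crops included, and the job is handed in when it is done.

```bash
ls; mkdir -p pics; python3 - <<'E'
from plant import robot
import cv2,numpy as np
print(robot.observe())
for n in ("top","side","wrist"):
    im=robot.read_camera(n); cv2.imwrite(f"pics/{n}0.png",im[:,:,::-1]); c=robot.calibration(n); print(n,{k:np.round(v,4).tolist() for k,v in c.items() if not isinstance(v,str)})
E
```

```text
pics
{'time_s': 0.0, 'joints': array([ 1.15598712e+00,  2.13346686e-01, -3.50390447e-02,  1.32350108e+00,
       -1.70464899e-05,  1.57076366e+00]), 'qd': array([ 0.00058346, -0.0012513 ,  0.00012207,  0.00162657,  0.00141486,
        0.00017531]), 'joint_efforts': array([ 1.54185884e-03, -6.86171937e+01,  4.87115943e+01,  1.76857458e-02,
        6.16236457e-05, -2.96119993e-05]), 'tool_pos': array([0.20138594, 0.45730757, 0.24782884]), 'eef_rot': array([-1.03944673e-04,  2.05904805e-01,  9.78571875e-01, -5.35309333e-04]), 'force': array([-0.11076549, -0.34346972,  0.30617069]), 'wrist_torque': array([0.07214377, 0.02502559, 0.0586191 ]), 'gripper_width': 0.08535807725975954}
top {'vertical_fov': 42.4688, 'cx': 271.2063, 'cy': 216.7188, 'R': [[0.0169, -0.9998, -0.0045], [-0.9911, -0.0161, -0.1321], [0.132, 0.0066, -0.9912]], 't': [0.0232, 0.5844, 1.6725]}
side {'vertical_fov': 51.0465, 'cx': 283.4476, 'cy': 207.9721, 'R': [[0.9812, -0.193, -0.0006], [-0.1304, -0.6603, -0.7396], [0.1424, 0.7258, -0.6731]], 't': [-0.543, 0.1302, 1.3005]}
wrist {'vertical_fov': 59.073, 'cx': 283.1632, 'cy': 215.1338, 'mount': [[-0.0006, -0.9574, -0.2887, 0.0737], [1.0, -0.0007, 0.0002, -0.0009], [-0.0003, -0.2887, 0.9574, -0.1245], [0.0, 0.0, 0.0, 1.0]]}
```

View pics/top0.png

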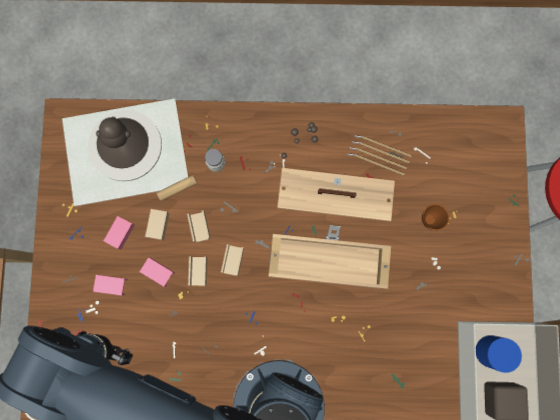

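View pics/side0.png

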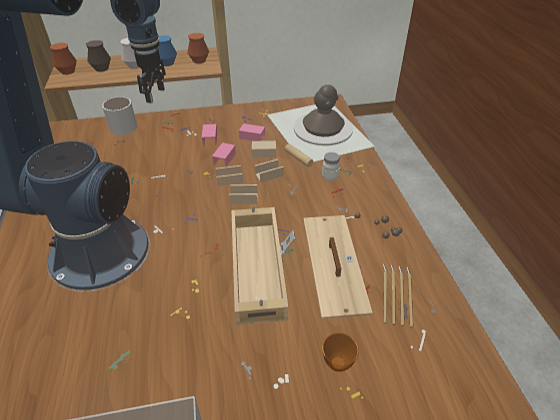

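Top view: buff pieces are at (157,224), which looks closed-topped and so is the open-down one, and at (198,227), (197,270) and (232,260), which look like open-up troughs. The pink look-alikes are at (118,232), (156,272) and (109,285). The roller at (177,188) is also wood-coloured. The crate is at (330,261), the hasp at (334,232), and the lid at (336,194) with its staple at (338,181). Next is a close crop and a ray-cast for first positions.

```bash
cat > h.py <<'E'
from plant import robot
import cv2,numpy as np
from scipy.spatial.transform import Rotation as Ro
def rot(q): return Ro.from_quat([q[1],q[2],q[3],q[0]])
def cam(n):
    c=robot.calibration(n); f=210/np.tan(np.radians(c["vertical_fov"]/2))
    K=np.array([[f,0,c["cx"]],[0,f,c["cy"]],[0,0,1]])
    if n=="wrist":
        s=robot.observe(); T=np.eye(4); T[:3,:3]=rot(s["eef_rot"]).as_matrix(); T[:3,3]=s["tool_pos"]
        M=np.linalg.inv(T@np.array(c["mount"])); return K,M[:3,:3],M[:3,3]
    return K,np.array(c["R"]),np.array(c["t"])
def shot(n,name):
    C=cam(n); im=robot.read_camera(n)[:,:,::-1].copy(); cv2.imwrite(f"pics/{name}.png",im); np.savez(f"pics/{name}.npz",K=C[0],R=C[1],t=C[2]); return im,C
def load(name):
    d=np.load(f"pics/{name}.npz"); return cv2.imread(f"pics/{name}.png"),(d["K"],d["R"],d["t"])
def ray(C,uv,z):
    K,R,t=C; uv=np.atleast_2d(np.asarray(uv,float)); d=(R.T@np.linalg.inv(K)@np.c_[uv,np.ones(len(uv))].T).T
    o=-R.T@t; return o+d*((z-o[2])/d[:,2])[:,None]
def proj(C,X):
    K,R,t=C; p=(K@(R@np.atleast_2d(X).T+t[:,None])).T; return p[:,:2]/p[:,2:]
def go(target,yaw):
    """print tool-axis shift (mm) & turn (deg) to put TCP at target pointing down with jaw (tool y) axis at yaw deg in world"""
    s=robot.observe(); R=rot(s["eef_rot"]); a=np.radians(yaw); best=None
    for k in (0,np.pi):
        y=np.array([np.cos(a+k),np.sin(a+k),0]); z=np.array([0,0,-1.]); G=Ro.from_matrix(np.c_[np.cross(y,z),y,z])
        v=(R.inv()*G).as_rotvec(degrees=True); print("shift",np.round(R.inv().apply(np.array(target)-s["tool_pos"])*1000,1),"turn",np.round(v,2))
    print("tool",np.round(s["tool_pos"],4),"q6",round(s["joints"][5],2),"t",s["time_s"],"w",round(s["gripper_width"],4))
E
python3 - <<'E'
from h import *
c=robot.calibration("top"); f=210/np.tan(np.radians(c["vertical_fov"]/2))
C=(np.array([[f,0,c["cx"]],[0,f,c["cy"]],[0,0,1]]),c["R"],c["t"])
im=cv2.imread("pics/top0.png")
hsv=cv2.cvtColor(im,cv2.COLOR_BGR2HSV)
m=cv2.inRange(hsv,(8,20,150),(28,130,255)); m[:205]=0;m[300:]=0;m[:,:135]=0;m[:,255:]=0
for ct in cv2.findContours(cv2.morphologyEx(m,cv2.MORPH_CLOSE,np.ones((5,5))),0,2)[0]:
    if cv2.contourArea(ct)<200: continue
    r=cv2.minAreaRect(ct); p=ray(C,cv2.boxPoints(r),0.035); print(np.round(r[0]),np.round(p.mean(0),3),np.round([np.linalg.norm(p[1]-p[0]),np.linalg.norm(p[2]-p[1])],3), np.round(np.degrees([np.arctan2(*(p[1]-p[0])[[1,0]]),np.arctan2(*(p[2]-p[1])[[1,0]])])))
for n,uv,z in (("crate",[[269,235],[390,245],[386,288],[272,277]],.06),("lid",[[281,169],[394,180],[391,220],[278,208]],.009),("hasp",[[334,232]],.06),("staple",[[338,181]],.02)):
    p=ray(C,uv,z);print(n,np.round(p,3).tolist(),np.round(p.mean(0),3))
a=cv2.resize(im[195:305,90:260],None,fx=4.5,fy=4.5,interpolation=3); cv2.imwrite("pics/crop1.png",a)
E
```

```text
[196. 270.] [0.411 0.266 0.035] [0.057 0.09 ] [ -89. -178.]
[231. 260.] [0.446 0.156 0.035] [0.093 0.055] [ -10. -101.]
[198. 226.] [0.551 0.266 0.035] [0.055 0.096] [ -77. -166.]
[155. 224.] [0.556 0.4   0.035] [0.094 0.055] [  -8. -100.]
crate [[0.524, 0.039, 0.06], [0.499, -0.337, 0.06], [0.366, -0.323, 0.06], [0.394, 0.027, 0.06]] [ 0.446 -0.149  0.06 ]
lid [[0.745, 0.004, 0.009], [0.715, -0.364, 0.009], [0.584, -0.352, 0.009], [0.617, 0.012, 0.009]] [ 0.665 -0.175  0.009]
hasp [[0.536, -0.164, 0.06]] [ 0.536 -0.164  0.06 ]
staple [[0.706, -0.181, 0.02]] [ 0.706 -0.181  0.02 ]
```

View pics/crop1.png

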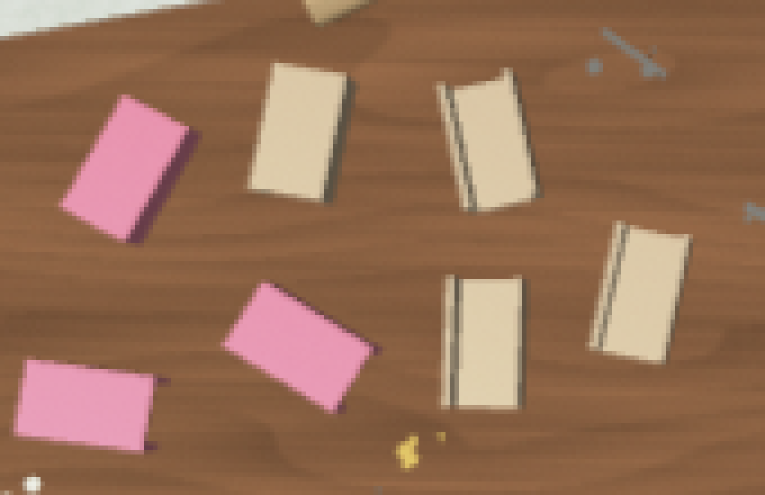

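Confirmed: the open-down piece D is at image (155,224). The open-up pieces are A (196,270), B (231,260) and C (198,226), each showing a visible trough wall line. All three pinks are left alone. Next I'll get a closer wrist look over the setters.

```bash
python3 -c "
from h import *
go([.46,.24,.27],88)"
```

```text
shift [-324.3  -94.7  -22. ] turn [-5.000e-02 -1.000e-02 -2.176e+01]
shift [-324.3  -94.7  -22. ] turn [-1.0000e-02  7.0000e-02  1.5824e+02]
tool [0.2014 0.4574 0.2479] q6 1.57 t 0.15 w 0.0856
```

```bash
python3 -m jog '[[[-324,-95,-22],[0,0,-22],100],[[-324,-95,-22],[0,0,-22],100],[[-324,-95,-22],[0,0,-22],100],[[-324,-95,-22],[0,0,-22],100],[[-324,-95,-22],[0,0,-22],100],[[-324,-95,-22],[0,0,-22],100],[[-324,-95,-22],[0,0,-22],100],[[-324,-95,-22],[0,0,-22],100],[[-324,-95,-22],[0,0,-22],100],[[-324,-95,-22],[0,0,-22],100],[[-324,-95,-22],[0,0,-22],100],[[-324,-95,-22],[0,0,-22],100]]' && python3 - <<'E'
from h import *
im,C=shot("wrist","w1")
E
```

```text
time_s: 1.15
tool_pos: [0.4592, 0.2401, 0.2698]
eef_rot: [-0.0, 0.015, 1.0, -0.0]
force: [-0.2, 0.9, 0.6]
gripper_width: 0.0854
```

View pics/w1.png

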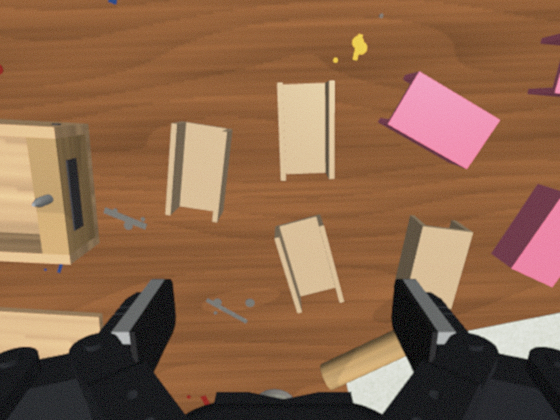

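Wrist view (right = +y, down = +x): A is at (306,130), B at (199,171) and C at (309,263), all open-up. D is at (436,258), open-down, with pinks at right and the roller below D. The crate's end wall with pin_a is at (42,200).

```bash
python3 - <<'E'
from h import *
im,C=load("w1")
def rep(n,uv,z):
    p=ray(C,uv,z); L=(p[2]+p[3]-p[0]-p[1]); W=p[1]-p[0]
    print(n,np.round(p.mean(0),4),"long yaw",round(np.degrees(np.arctan2(L[1],L[0])),1),"L",round(np.linalg.norm(L)/2,3),"W",round(np.linalg.norm(W),3))
hsv=cv2.cvtColor(im,cv2.COLOR_BGR2HSV)
m=cv2.inRange(hsv,(8,20,165),(28,130,255)); 
for n,(x0,y0,x1,y1) in dict(A=(260,65,350,195),B=(155,110,245,235),C=(262,205,355,325)).items():
    k=np.zeros_like(m);k[y0:y1,x0:x1]=m[y0:y1,x0:x1]; c=max(cv2.findContours(cv2.morphologyEx(k,cv2.MORPH_CLOSE,np.ones((13,13))),0,2)[0],key=cv2.contourArea)
    b=cv2.boxPoints(cv2.minAreaRect(c)); b=b[np.argsort(b[:,1])]; b=np.r_[b[:2][np.argsort(b[:2,0])],b[2:][np.argsort(-b[2:,0])]]
    print(b.round().tolist()); rep(n,b,.04)
rep("A",[[277,83],[334,81],[334,178],[281,180]],.04)
rep("C",[[276,229],[319,216],[343,301],[298,312]],.04)
rep("B",[[172,122],[231,129],[219,221],[167,215]],.04)
rep("D",[[413,218],[473,232],[455,308],[400,290]],.04)
E
```

```text
[[276.0, 81.0], [335.0, 80.0], [337.0, 179.0], [278.0, 180.0]]
A [0.4112 0.2625 0.04  ] long yaw 0.5 L 0.09 W 0.053
[[171.0, 120.0], [227.0, 126.0], [217.0, 222.0], [161.0, 216.0]]
B [0.4467 0.1533 0.04  ] long yaw -11.8 L 0.095 W 0.052
[[271.0, 228.0], [321.0, 214.0], [344.0, 301.0], [294.0, 315.0]]
C [0.5482 0.2623 0.04  ] long yaw 13.1 L 0.102 W 0.052
A [0.4116 0.2625 0.04  ] long yaw 0.4 L 0.089 W 0.051
C [0.548  0.2636 0.04  ] long yaw 13.4 L 0.099 W 0.045
B [0.4472 0.1565 0.04  ] long yaw -10.8 L 0.091 W 0.055
D [0.5489 0.3944 0.04  ] long yaw -6.0 L 0.084 W 0.064
```

```bash
python3 -m jog '[[[0,-390,-50],[0,0,-6],100],[[0,-390,-50],[0,0,-6],100],[[0,-390,-50],[0,0,-6],100],[[0,-390,-50],[0,0,-6],100],[[0,-390,-50],[0,0,-6],100],[[0,-390,-50],[0,0,-6],100],[[0,-390,-50],[0,0,-6],100],[[0,-390,-50],[0,0,-6],100],[[0,-390,-50],[0,0,-6],100],[[0,-390,-50],[0,0,-6],100],[[0,-390,-50],[0,0,-6],100],[[0,-390,-50],[0,0,-6],100]]' && python3 - <<'E'
from h import *
im,C=shot("wrist","w2")
E
```

```text
time_s: 2.2
tool_pos: [0.4472, -0.1492, 0.3202]
eef_rot: [-0.0, -0.037, 0.999, -0.0]
force: [-0.5, -0.2, 0.6]
gripper_width: 0.0856
```

View pics/w2.png

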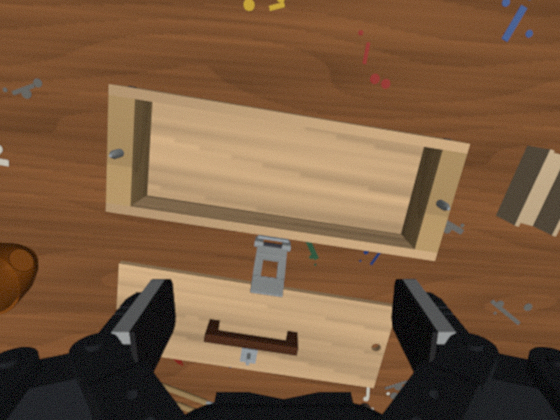

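Wrist view: crate rim corners are at (108,85), (469,144), (435,261) and (106,212), and pins are at about (111,156) and (447,207). The hasp leans outward at (268,268). The lid below has its handle at (252,337) and its staple at (249,356).

```bash
python3 - <<'E'
from h import *
im,C=load("w2")
yaw=lambda v:round(np.degrees(np.arctan2(v[1],v[0])),2)
p=ray(C,[[108,85],[469,144],[435,261],[106,212]],.06); print("rim",np.round(p[:,:2],4).tolist(),np.round(p.mean(0),4),yaw(p[1]+p[2]-p[0]-p[3])-90, [round(np.linalg.norm(p[i]-p[i-1]),3) for i in range(4)])
q=ray(C,[[110,156],[448,206]],.082); print("pins",np.round(q,4).tolist(),np.round(q.mean(0),4),yaw(q[1]-q[0])-90,np.linalg.norm(q[1]-q[0]))
l=ray(C,[[120,263],[392,306],[377,387]],.009);print("lid",np.round(l,4).tolist(),np.round((l[0]+l[2])/2,4),yaw(l[1]-l[0])-90,np.linalg.norm(l[1]-l[0]),np.linalg.norm(l[2]-l[1]))
h=ray(C,[[207,325],[298,342]],.044);print("handle",h.round(4).tolist(),h.mean(0).round(4),yaw(h[1]-h[0])-90,np.linalg.norm(h[1]-h[0]))
a=cv2.resize(im[130:180,90:150],None,fx=6,fy=6,interpolation=3);b=cv2.resize(im[180:230,410:470],None,fx=6,fy=6,interpolation=3)
c=cv2.resize(im[225:385,190:310],None,fx=3.6,fy=3.6,interpolation=3)[:300*1]
cv2.imwrite("pics/pins.png",np.hstack([a,b]))
go([.446,.155,.12],79)
E
```

```text
rim [[0.3687, -0.328], [0.399, 0.0374], [0.5301, 0.0275], [0.4995, -0.3382]] [ 0.4493 -0.1503  0.06  ] -4.769999999999996 [np.float64(0.131), np.float64(0.367), np.float64(0.131), np.float64(0.367)]
pins [[0.4347, -0.3202, 0.082], [0.4604, 0.0187, 0.082]] [ 0.4475 -0.1508  0.082 ] -4.340000000000003 0.33987611508915083
lid [[0.5832, -0.349, 0.009], [0.6191, 0.0073, 0.009], [0.7498, 0.0065, 0.009]] [ 0.6665 -0.1712  0.009 ] -5.739999999999995 0.35807919397943816 0.13070261790911045
handle [[0.6425, -0.2303, 0.044], [0.6587, -0.1157, 0.044]] [ 0.6506 -0.173   0.044 ] -8.019999999999996 0.11572413621859737
shift [-21.7 302.8 200. ] turn [-0.03 -0.05 15.31]
shift [-21.7 302.8 200. ] turn [ 7.0000e-02 -4.0000e-02 -1.6469e+02]
tool [ 0.4473 -0.1485  0.3201] q6 -0.4 t 2.25 w 0.0856
```

View pics/pins.png

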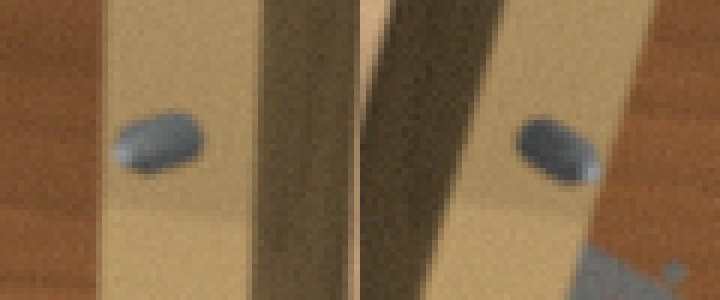

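Pin tips are at about (110.8,155.8) and (448.3,208.3), so the crate centre is (0.449,-0.150) with yaw -4.7°. Now I'll pick B.

```bash
python3 -m jog '[[[-22,303,200],[0,0,15.3],100],[[-22,303,200],[0,0,15.3],100],[[-22,303,200],[0,0,15.3],100],[[-22,303,200],[0,0,15.3],100],[[-22,303,200],[0,0,15.3],100],[[-22,303,200],[0,0,15.3],100],[[-22,303,200],[0,0,15.3],100],[[-22,303,200],[0,0,15.3],100],[[-22,303,200],[0,0,15.3],100],[[-22,303,200],[0,0,15.3],100],[[-22,303,200],[0,0,15.3],100],[[-22,303,200],[0,0,15.3],100]]' && python3 -m jog '[[[0,0,40],[0,0,0],100],[[0,0,70],[0,0,0],100],[[0,0,90],[0,0,0],100],[[0,0,96],[0,0,0],100],[[0,0,96],[0,0,0],100],[[0,0,96],[0,0,0],40],[[0,0,96],[0,0,0],40],[[0,0,96],[0,0,0],40],[[0,0,96],[0,0,0],40],[[0,0,96],[0,0,0],40],[[0,0,96],[0,0,0],40]]' 30; python3 -c "
from h import *
shot('wrist','w3')
go([.4559,-.0663,.16],85.3)"
```

```text
time_s: 3.25
tool_pos: [0.4456, 0.1561, 0.1203]
eef_rot: [-0.0, 0.095, 0.996, -0.0]
force: [0.1, 0.1, 0.5]
gripper_width: 0.0854
time_s: 4.17
tool_pos: [0.4466, 0.1563, 0.0258]
eef_rot: [0.001, 0.095, 0.996, 0.0]
force: [-1.7, -1.8, 11.0]
gripper_width: 0.0517
shift [ -51.3 -216.8 -134.2] turn [ 0.02  0.09 -6.15]
shift [ -51.3 -216.8 -134.2] turn [ 1.4000e-01 -2.0000e-02  1.7385e+02]
tool [0.4466 0.1563 0.0258] q6 0.53 t 4.2167 w 0.0519
```

View pics/w3.png

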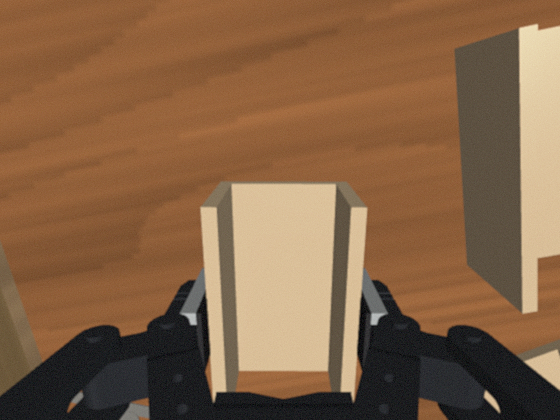

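B is gripped (width 52 mm, trough centred between the fingers).

```bash
python3 -m jog '[[[0,0,-40],[0,0,0],40],[[0,0,-80],[0,0,0],40],[[0,0,-134],[0,0,0],40],[[-51,-217,-134],[0,0,-6.1],40],[[-51,-217,-134],[0,0,-6.1],40],[[-51,-217,-134],[0,0,-6.1],40],[[-51,-217,-134],[0,0,-6.1],40],[[-51,-217,-134],[0,0,-6.1],40],[[-51,-217,-134],[0,0,-6.1],40],[[-51,-217,-134],[0,0,-6.1],40],[[-51,-217,-134],[0,0,-6.1],40],[[-51,-217,-134],[0,0,-6.1],40],[[-51,-217,-134],[0,0,-6.1],40]]'; python3 -c "
from h import *
im,C=shot('wrist','w4')
go([.4559,-.0663,.035],85.3)
# near edge of held setter
"
```

```text
time_s: 5.3
tool_pos: [0.4557, -0.0656, 0.1601]
eef_rot: [0.001, 0.041, 0.999, 0.0]
force: [0.7, -0.6, -1.6]
gripper_width: 0.0516
shift [-1.00e-01 -8.00e-01  1.25e+02] turn [0.02 0.1  0.03]
shift [-1.00e-01 -8.00e-01  1.25e+02] turn [-1.6000e-01  2.0000e-02 -1.7997e+02]
tool [ 0.4557 -0.0655  0.16  ] q6 -0.06 t 5.35 w 0.0518
```

View pics/w4.png

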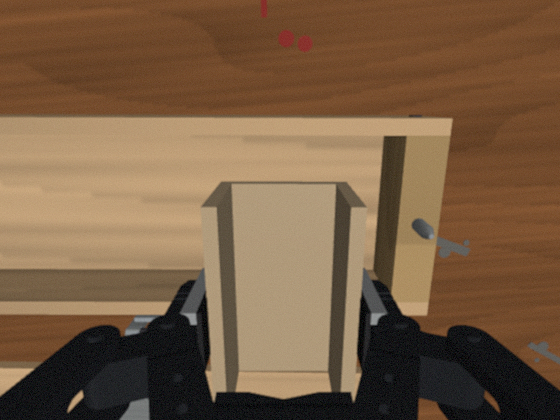

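```bash
python3 -m jog '[[[0,-1,40],[0,0,0],40],[[0,-1,75],[0,0,0],40],[[0,-1,100],[0,0,0],40],[[0,-1,115],[0,0,0],40],[[0,-1,121],[0,0,0],40],[[0,-1,125],[0,0,0],40],[[0,-1,125],[0,0,0],40],[[0,-1,125],[0,0,0],85],[[0,-1,125],[0,0,0],85],[[0,-1,125],[0,0,0],85],[[0,-1,125],[0,0,0],85],[[0,-1,80],[0,0,0],85],[[0,-1,40],[0,0,0],85],[[0,-1,0],[0,0,0],85],[[0,-1,-10],[0,0,0],85],[[0,-1,-10],[0,0,0],85]]'; python3 -c "
from h import *
im,C=load('w4')
p=ray(C,[[204,208],[366,207]],.1742);print('held near end tool x', .4557-p[:,0])
im,C=shot('wrist','w5')
go([.549,.264,.14],103.5)
"
```

```text
time_s: 6.68
tool_pos: [0.4576, -0.0668, 0.1738]
eef_rot: [0.004, 0.041, 0.999, -0.0]
force: [1.5, -0.3, -0.5]
gripper_width: 0.072
held near end tool x [0.04498854 0.04118272]
shift [-65.  337.1  32. ] turn [ -0.05   0.3  -18.17]
shift [-65.  337.1  32. ] turn [4.3000e-01 7.0000e-02 1.6183e+02]
tool [ 0.4566 -0.0667  0.1716] q6 -0.06 t 6.7333 w 0.0723
```

View pics/w5.png

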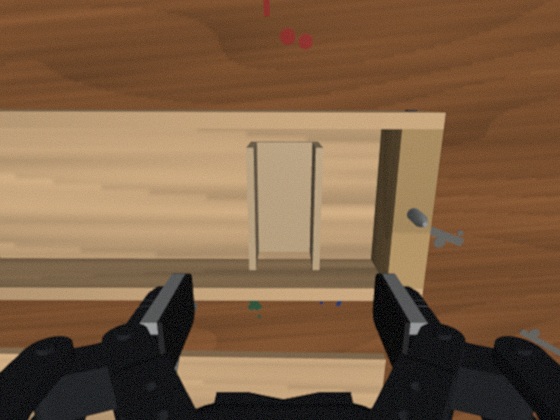

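B lies flat in the crate at (285,205), with clear room on both sides. I'll check for knocks with the top camera (numbers only), then pick A.

```bash
cat >> h.py <<'E'
def table(z=.035):
    C=cam("top"); im=robot.read_camera("top")[:,:,::-1].copy(); hsv=cv2.cvtColor(im,cv2.COLOR_BGR2HSV)
    m=cv2.inRange(hsv,(8,20,150),(28,130,255)); m[:200]=0;m[310:]=0;m[:,:80]=0;m[:,262:]=0
    for ct in cv2.findContours(cv2.morphologyEx(m,cv2.MORPH_CLOSE,np.ones((5,5))),0,2)[0]:
        if cv2.contourArea(ct)<200: continue
        r=cv2.minAreaRect(ct); p=ray(C,cv2.boxPoints(r),z); e=[p[1]-p[0],p[2]-p[1]]; L=max(e,key=np.linalg.norm)
        print("px",np.round(r[0]),"at",np.round(p.mean(0)[:2],3),"dims",np.round([np.linalg.norm(v) for v in e],3),"yaw",round(np.degrees(np.arctan2(L[1],L[0]))%180))
E
python3 -c "
from h import *
table()
go([.4115,.2625,.14],90.5)"
```

```text
px [196. 271.] at [0.41  0.265] dims [0.094 0.056] yaw 179
px [197. 225.] at [0.555 0.267] dims [0.056 0.107] yaw 14
px [155. 224.] at [0.556 0.4  ] dims [0.095 0.057] yaw 172
shift [ 71.  324.3  30. ] turn [ 0.01  0.16 -5.17]
shift [ 71.  324.3  30. ] turn [ 2.4000e-01 -1.0000e-02  1.7483e+02]
tool [ 0.4557 -0.0665  0.1702] q6 -0.06 t 6.7833 w 0.0727
```

```bash
python3 -m jog '[[[71,324,30],[0,0,-5.2],100],[[71,324,30],[0,0,-5.2],100],[[71,324,30],[0,0,-5.2],100],[[71,324,30],[0,0,-5.2],100],[[71,324,30],[0,0,-5.2],100],[[71,324,30],[0,0,-5.2],100],[[71,324,30],[0,0,-5.2],100],[[71,324,30],[0,0,-5.2],100],[[71,324,30],[0,0,-5.2],100],[[71,324,30],[0,0,-5.2],100],[[71,324,30],[0,0,-5.2],100],[[71,324,30],[0,0,-5.2],100]]' && python3 -m jog '[[[0,0,40],[0,0,0],100],[[0,0,75],[0,0,0],100],[[0,0,105],[0,0,0],100],[[0,0,113],[0,0,0],100],[[0,0,113],[0,0,0],100],[[0,0,113],[0,0,0],40],[[0,0,113],[0,0,0],40],[[0,0,113],[0,0,0],40],[[0,0,113],[0,0,0],40],[[0,0,113],[0,0,0],40],[[0,0,113],[0,0,0],40]]' 30; python3 -c "
from h import *
go([.450,-.138,.16],85.3)"
```

```text
time_s: 7.78
tool_pos: [0.4113, 0.261, 0.1395]
eef_rot: [0.001, -0.004, 1.0, -0.0]
force: [1.1, 0.4, -1.0]
gripper_width: 0.0857
time_s: 8.7
tool_pos: [0.4128, 0.2615, 0.0283]
eef_rot: [0.002, -0.004, 1.0, 0.0]
force: [-1.1, -1.7, 10.9]
gripper_width: 0.0513
shift [ -34.7 -399.7 -131.7] turn [0.04 0.27 5.15]
shift [ -34.7 -399.7 -131.7] turn [-4.1000e-01  6.0000e-02 -1.7485e+02]
tool [0.4128 0.2615 0.0283] q6 0.56 t 8.7 w 0.0513
```

```bash
python3 -m jog '[[[0,0,-40],[0,0,0],40],[[0,0,-80],[0,0,0],40],[[0,0,-132],[0,0,0],40],[[-35,-400,-132],[0,0,5.2],40],[[-35,-400,-132],[0,0,5.2],40],[[-35,-400,-132],[0,0,5.2],40],[[-35,-400,-132],[0,0,5.2],40],[[-35,-400,-132],[0,0,5.2],40],[[-35,-400,-132],[0,0,5.2],40],[[-35,-400,-132],[0,0,5.2],40],[[-35,-400,-132],[0,0,5.2],40],[[-35,-400,-132],[0,0,5.2],40],[[-35,-400,-132],[0,0,5.2],40],[[-35,-400,-132],[0,0,5.2],40],[[-35,-400,-132],[0,0,5.2],40],[[-35,-400,-132],[0,0,5.2],40],[[-35,-400,-132],[0,0,5.2],40]]'; python3 -c "
from h import *
im,C=load('w5')
ex=np.array([.9966,-.0819]);ey=np.array([.0819,.9966]);o=np.array([.449,-.150])
p=ray(C,[[247,143],[322,143],[320,270],[248,270]],.048)[:,:2];print(p.round(4).tolist(),(p.mean(0)-o)@ex,(p.mean(0)-o)@ey,(p-o)@ey)
q=ray(C,[[417,217]],.07)[:,:2]-o;print('pin_a',q@ex,q@ey)
im,C=shot('wrist','w6')
go([.450,-.138,.037],85.3)"
```

```text
time_s: 10.12
tool_pos: [0.4503, -0.1375, 0.1607]
eef_rot: [0.003, 0.041, 0.999, 0.0]
force: [0.1, 0.1, -1.7]
gripper_width: 0.0516
[[0.408, -0.0877], [0.4121, -0.038], [0.5046, -0.0442], [0.5003, -0.0972]] 0.00040935951842926423 0.08355845526658183 [0.0587622  0.10864136 0.11002847 0.05680179]
pin_a [-0.00126548] [0.16901255]
shift [  0.9  -0.8 123.6] turn [0.05 0.29 0.03]
shift [  0.9  -0.8 123.6] turn [-4.5000e-01  9.0000e-02 -1.7996e+02]
tool [ 0.4503 -0.1374  0.1606] q6 -0.22 t 10.1667 w 0.0512
```

View pics/w6.png

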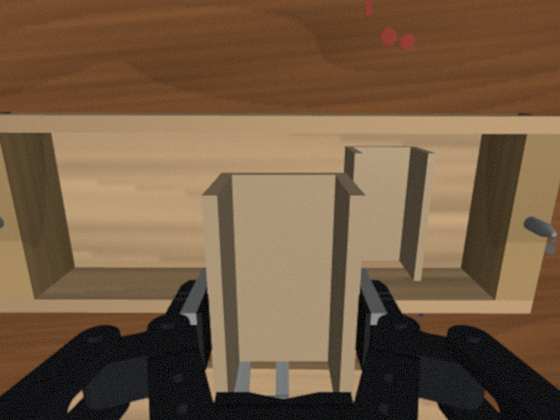

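B reads crate y = 83.6 mm and x = 0.4 mm, as planned, and A hangs straight over the middle slot. I'll lower it now and open only to 58 mm so the finger stays clear of B.

```bash
python3 -m jog '[[[1,-1,40],[0,0.3,0],40],[[1,-1,75],[0,0.3,0],40],[[1,-1,100],[0,0.3,0],40],[[1,-1,115],[0,0.3,0],40],[[1,-1,121],[0,0.3,0],40],[[1,-1,124],[0,0.3,0],40],[[1,-1,124],[0,0.3,0],40],[[1,-1,124],[0,0.3,0],68],[[1,-1,124],[0,0.3,0],68],[[1,-1,124],[0,0.3,0],68],[[1,-1,124],[0,0.3,0],68],[[1,-1,80],[0,0.3,0],68],[[1,-1,40],[0,0.3,0],68],[[1,-1,0],[0,0.3,0],85],[[1,-1,-10],[0,0.3,0],85],[[1,-1,-10],[0,0.3,0],85]]'; python3 -c "
from h import *
shot('wrist','w7')
table()
go([.550,.2645,.14],103.5)"
```

```text
time_s: 11.5
tool_pos: [0.4511, -0.1389, 0.1744]
eef_rot: [0.003, 0.041, 0.999, -0.0]
force: [-0.2, -1.0, -0.1]
gripper_width: 0.0726
px [197. 225.] at [0.555 0.267] dims [0.056 0.108] yaw 14
px [155. 224.] at [0.556 0.4  ] dims [0.095 0.057] yaw 171
shift [-67.4 409.7  31.1] turn [  0.04   0.05 -18.17]
shift [-67.4 409.7  31.1] turn [ 7.0000e-02 -5.0000e-02  1.6183e+02]
tool [ 0.4494 -0.1384  0.1708] q6 -0.22 t 11.6 w 0.0723
```

```bash
python3 -m jog '[[[-67,410,31],[0,0,-18.2],100],[[-67,410,31],[0,0,-18.2],100],[[-67,410,31],[0,0,-18.2],100],[[-67,410,31],[0,0,-18.2],100],[[-67,410,31],[0,0,-18.2],100],[[-67,410,31],[0,0,-18.2],100],[[-67,410,31],[0,0,-18.2],100],[[-67,410,31],[0,0,-18.2],100],[[-67,410,31],[0,0,-18.2],100],[[-67,410,31],[0,0,-18.2],100],[[-67,410,31],[0,0,-18.2],100],[[-67,410,31],[0,0,-18.2],100],[[-67,410,31],[0,0,-18.2],100],[[-67,410,31],[0,0,-18.2],100]]' && python3 -m jog '[[[0,0,40],[0,0,0],100],[[0,0,75],[0,0,0],100],[[0,0,105],[0,0,0],100],[[0,0,112],[0,0,0],100],[[0,0,112],[0,0,0],100],[[0,0,112],[0,0,0],40],[[0,0,112],[0,0,0],40],[[0,0,112],[0,0,0],40],[[0,0,112],[0,0,0],40],[[0,0,112],[0,0,0],40],[[0,0,112],[0,0,0],40]]' 30; python3 -c "
from h import *
shot('wrist','w8')
go([.4408,-.2497,.16],85.3)"
```

```text
time_s: 12.77
tool_pos: [0.5492, 0.2636, 0.1395]
eef_rot: [-0.0, -0.117, 0.993, -0.0]
force: [0.5, -0.4, 0.3]
gripper_width: 0.0853
time_s: 13.68
tool_pos: [0.5504, 0.264, 0.0297]
eef_rot: [0.001, -0.117, 0.993, 0.0]
force: [-1.3, -2.7, 9.9]
gripper_width: 0.0516
shift [ 225.9 -474.  -131.1] turn [ 0.04  0.16 18.18]
shift [ 225.9 -474.  -131.1] turn [-2.3000e-01  6.0000e-02 -1.6182e+02]
tool [0.5504 0.264  0.0297] q6 0.21 t 13.7333 w 0.0514
```

```bash
python3 -m jog '[[[0,0,-40],[0,0,0],40],[[0,0,-80],[0,0,0],40],[[0,0,-131],[0,0,0],40],[[226,-474,-131],[0,0,18.2],40],[[226,-474,-131],[0,0,18.2],40],[[226,-474,-131],[0,0,18.2],40],[[226,-474,-131],[0,0,18.2],40],[[226,-474,-131],[0,0,18.2],40],[[226,-474,-131],[0,0,18.2],40],[[226,-474,-131],[0,0,18.2],40],[[226,-474,-131],[0,0,18.2],40],[[226,-474,-131],[0,0,18.2],40],[[226,-474,-131],[0,0,18.2],40],[[226,-474,-131],[0,0,18.2],40],[[226,-474,-131],[0,0,18.2],40],[[226,-474,-131],[0,0,18.2],40],[[226,-474,-131],[0,0,18.2],40],[[226,-474,-131],[0,0,18.2],40],[[226,-474,-131],[0,0,18.2],40],[[226,-474,-131],[0,0,18.2],40]]'; python3 -c "
from h import *
shot('wrist','w9')
go([.4408,-.2497,.0385],85.3)"
```

```text
time_s: 15.4
tool_pos: [0.4411, -0.2488, 0.1603]
eef_rot: [0.002, 0.041, 0.999, 0.001]
force: [-0.4, 0.6, -2.4]
gripper_width: 0.0513
shift [  0.6  -1.1 121.7] turn [0.07 0.17 0.06]
shift [  0.6  -1.1 121.7] turn [-2.7000e-01  1.1000e-01 -1.7994e+02]
tool [ 0.4411 -0.2488  0.1602] q6 -0.43 t 15.45 w 0.0516
```

View pics/w9.png

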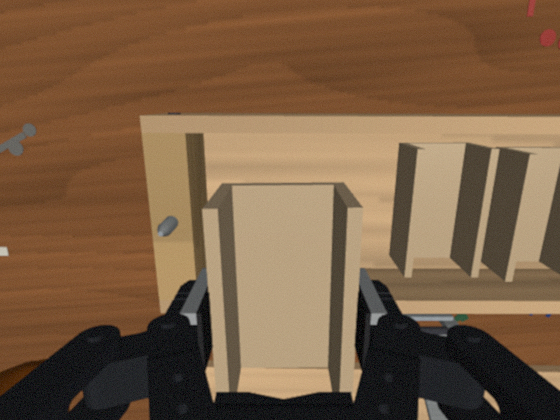

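C hangs straight over the free slot, with A (445,200) and B (530,200) flat on the floor to its right. I'll lower C.

```bash
python3 -m jog '[[[1,-1,40],[0,0.2,0],40],[[1,-1,75],[0,0.2,0],40],[[1,-1,100],[0,0.2,0],40],[[1,-1,113],[0,0.2,0],40],[[1,-1,119],[0,0.2,0],40],[[1,-1,122],[0,0.2,0],40],[[1,-1,122],[0,0.2,0],40],[[1,-1,122],[0,0.2,0],76],[[1,-1,122],[0,0.2,0],76],[[1,-1,122],[0,0.2,0],76],[[1,-1,122],[0,0.2,0],76],[[1,-1,80],[0,0.2,0],76],[[1,-1,40],[0,0.2,0],76],[[1,-1,0],[0,0.2,0],85],[[1,-1,-40],[0,0.2,0],85],[[1,-1,-40],[0,0.2,0],85]]'; python3 -c "
from h import *
table()
go([.556,.399,.14],81.5)"
```

```text
time_s: 16.78
tool_pos: [0.4423, -0.2512, 0.2079]
eef_rot: [0.004, 0.041, 0.999, -0.002]
force: [0.9, -1.0, 1.4]
gripper_width: 0.0725
px [155. 224.] at [0.556 0.4  ] dims [0.095 0.057] yaw 171
shift [-60.9 657.1  63.6] turn [-0.1   0.36  3.86]
shift [-60.9 657.1  63.6] turn [-5.5000e-01 -1.5000e-01 -1.7614e+02]
tool [ 0.4417 -0.2508  0.2045] q6 -0.44 t 16.8333 w 0.0727
```

```bash
python3 -m jog '[[[-61,657,30],[0,0.3,3.9],100],[[-61,657,30],[0,0.3,3.9],100],[[-61,657,30],[0,0.3,3.9],100],[[-61,657,30],[0,0.3,3.9],100],[[-61,657,30],[0,0.3,3.9],100],[[-61,657,30],[0,0.3,3.9],100],[[-61,657,30],[0,0.3,3.9],100],[[-61,657,30],[0,0.3,3.9],100],[[-61,657,30],[0,0.3,3.9],100],[[-61,657,30],[0,0.3,3.9],100],[[-61,657,30],[0,0.3,3.9],100],[[-61,657,30],[0,0.3,3.9],100],[[-61,657,30],[0,0.3,3.9],100],[[-61,657,30],[0,0.3,3.9],100],[[-61,657,30],[0,0.3,3.9],100],[[-61,657,30],[0,0.3,3.9],100],[[-61,657,30],[0,0.3,3.9],100],[[-61,657,30],[0,0.3,3.9],100],[[-61,657,30],[0,0.3,3.9],100]]'; python3 -c "
from h import *
im,C=shot('wrist','w10')
hsv=cv2.cvtColor(im,cv2.COLOR_BGR2HSV); m=cv2.inRange(hsv,(8,20,180),(28,130,255)); m[:,:180]=0;m[:,400:]=0;m[:80]=0;m[330:]=0
for c in cv2.findContours(cv2.morphologyEx(m,cv2.MORPH_OPEN,np.ones((5,5))),0,2)[0]:
    if cv2.contourArea(c)<2000: continue
    r=cv2.minAreaRect(c); p=ray(C,cv2.boxPoints(r),.04);e=[p[1]-p[0],p[2]-p[1]];L=max(e,key=np.linalg.norm); print(r,p.mean(0),[np.linalg.norm(v) for v in e],np.degrees(np.arctan2(L[1],L[0]))%180)
go([.553,.397,.14],81.5)
"
```

```text
time_s: 18.42
tool_pos: [0.5556, 0.3986, 0.1726]
eef_rot: [-0.0, 0.074, 0.997, -0.001]
force: [0.1, -0.5, -0.7]
gripper_width: 0.0855
((283.0, 208.0), (118.0, 74.0), 90.0) [0.55583219 0.39722432 0.04      ] [np.float64(0.050878842081355964), np.float64(0.08849392946740824)] 173.07786220364196
shift [ 2.6 -1.4 33.2] turn [-0.14  0.03 -0.08]
shift [ 2.6 -1.4 33.2] turn [5.0000e-02 2.1000e-01 1.7992e+02]
tool [0.5558 0.3981 0.1732] q6 0.77 t 18.4667 w 0.0856
```

View pics/w10.png

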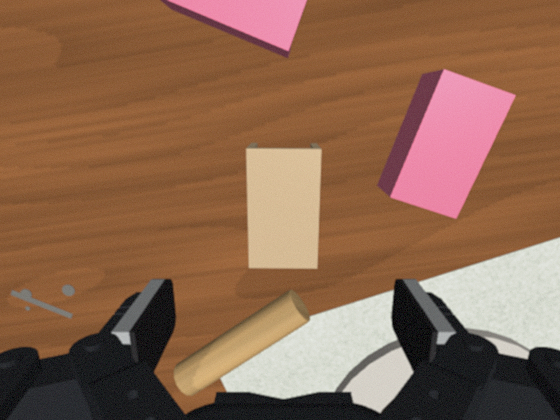

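D's web is at (284,208), measured at (0.556,0.397) and aligned with the jaws. The roller end at (300,300) is clear of the fingers. I'll pick D.

```bash
python3 -m jog '[[[0,-1,40],[0,0,0],100],[[0,-1,80],[0,0,0],100],[[0,-1,115],[0,0,0],100],[[0,-1,135],[0,0,0],100],[[0,-1,143],[0,0,0],100],[[0,-1,143],[0,0,0],100],[[0,-1,143],[0,0,0],40],[[0,-1,143],[0,0,0],40],[[0,-1,143],[0,0,0],40],[[0,-1,143],[0,0,0],40],[[0,-1,143],[0,0,0],40],[[0,-1,143],[0,0,0],40]]' 30; python3 -c "
from h import *
go([.4529,-.1022,.20],85.3)"
```

```text
time_s: 19.47
tool_pos: [0.5567, 0.3973, 0.0324]
eef_rot: [0.001, 0.075, 0.997, -0.0]
force: [0.1, -2.3, 8.3]
gripper_width: 0.0517
shift [  27.6 -509.5 -167.4] turn [-0.03  0.17 -3.89]
shift [  27.6 -509.5 -167.4] turn [2.7000e-01 5.0000e-02 1.7611e+02]
tool [0.5567 0.3973 0.0324] q6 0.77 t 19.4667 w 0.0517
```

```bash
python3 -m jog '[[[0,0,-40],[0,0,0],40],[[0,0,-80],[0,0,0],40],[[0,0,-120],[0,0,0],40],[[28,-510,-167],[0,0,-3.9],40],[[28,-510,-167],[0,0,-3.9],40],[[28,-510,-167],[0,0,-3.9],40],[[28,-510,-167],[0,0,-3.9],40],[[28,-510,-167],[0,0,-3.9],40],[[28,-510,-167],[0,0,-3.9],40],[[28,-510,-167],[0,0,-3.9],40],[[28,-510,-167],[0,0,-3.9],40],[[28,-510,-167],[0,0,-3.9],40],[[28,-510,-167],[0,0,-3.9],40],[[28,-510,-167],[0,0,-3.9],40],[[28,-510,-167],[0,0,-3.9],40],[[28,-510,-167],[0,0,-3.9],40],[[28,-510,-167],[0,0,-3.9],40],[[28,-510,-167],[0,0,-3.9],40],[[28,-510,-167],[0,0,-3.9],40]]'; python3 -c "
from h import *
ex=np.array([.9966,-.0819]);ey=np.array([.0819,.9966]);o=np.array([.449,-.150])
im,C=load('w9')
p=ray(C,[[400,144],[491,146],[484,276],[408,276],[499,149],[510,279]],.048)[:,:2]-o;print(np.c_[p@ex,p@ey].round(4).tolist())
im7,C7=load('w7')
im,C=shot('wrist','w11')
cv2.imwrite('pics/m.png',np.hstack([cv2.resize(im7[90:310],(400,157*1)),cv2.resize(im7[90:310],(400,157))])[:, :400]) 
cv2.imwrite('pics/v11.png',np.vstack([im7[100:300],im[:400]]))
go([.4529,-.1022,.0324+.014],85.3)
"
```

```text
time_s: 21.05
tool_pos: [0.4527, -0.1023, 0.2001]
eef_rot: [0.002, 0.041, 0.999, -0.0]
force: [-1.2, -0.6, -0.8]
gripper_width: 0.0515
[[-0.0488, -0.0261], [-0.0476, 0.0315], [0.0429, 0.0414], [0.0428, -0.0121], [-0.0457, 0.0369], [0.0452, 0.0601]]
shift [ 3.000e-01 -1.000e-01  1.535e+02] turn [-0.03  0.21  0.07]
shift [ 3.000e-01 -1.000e-01  1.535e+02] turn [-3.2000e-01 -5.0000e-02 -1.7993e+02]
tool [ 0.4527 -0.1019  0.1999] q6 -0.14 t 21.1 w 0.0515
```

View pics/v11.png

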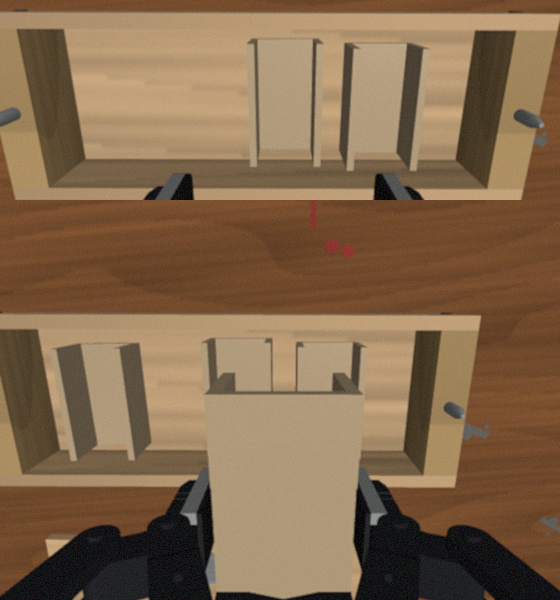

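Upper panel (w7): A and B stand parallel and flat. Lower panel: C is at the left at (100,400), and D hangs over the A/B gap at (284,365). I'll compute the pair's centre.

```bash
python3 - <<'E'
from h import *
ex=np.array([.9966,-.0819]);ey=np.array([.0819,.9966]);o=np.array([.449,-.150])
for n,uv in (("w7",[[248,139],[322,139],[321,266],[249,266],[345,143],[424,146],[418,270],[347,270]]),("w11",[[204,140],[272,139],[296,142],[364,145]])):
    im,C=load(n); g=cv2.cvtColor(im,6)
    p=ray(C,uv,.048)[:,:2]-o; print(n,(np.c_[p@ex,p@ey]*1000).round(1).tolist())
im,C=load("w11")
p=ray(C,[[208,193],[361,193]],.2-.0324+.04)[:,:2]-o;print("D near end",(np.c_[p@ex,p@ey]*1000).round(1).tolist())
E
```

```text
w7 [[-49.3, -13.0], [-49.3, 36.2], [43.0, 38.3], [43.0, -14.8], [-46.6, 51.6], [-44.6, 104.5], [46.2, 110.2], [46.2, 57.7]]
w11 [[-47.8, -11.1], [-48.5, 38.8], [-46.4, 56.5], [-44.2, 106.6]]
D near end [[-46.5, 22.8], [-46.5, 72.2]]
```

A is centred at about y = 12 and B at about 83, so the pair's centre is about 47.5. D measures 47.5, so I'll lower straight down.

```bash
python3 -m jog '[[[0,0,40],[0,0.2,0],40],[[0,0,80],[0,0.2,0],40],[[0,0,105],[0,0.2,0],40],[[0,0,120],[0,0.2,0],40],[[0,0,130],[0,0.2,0],40],[[0,0,138],[0,0.2,0],40],[[0,0,145],[0,0.2,0],40],[[0,0,151],[0,0.2,0],40],[[0,0,153],[0,0.2,0],40],[[0,0,153],[0,0.2,0],40]]'; python3 -c "
from h import *
s=robot.observe();print(s['force'],s['tool_pos'],s['eef_rot'])"
```

```text
time_s: 21.93
tool_pos: [0.4533, -0.1019, 0.0468]
eef_rot: [-0.0, 0.04, 0.999, -0.0]
force: [0.2, -0.2, -0.8]
gripper_width: 0.0512
[ 0.24583087 -0.19004282 -0.84612345] [ 0.45325427 -0.1019037   0.04677347] [-1.17232178e-05  4.02603774e-02  9.99189192e-01 -2.47309264e-04]
```

```bash
python3 -m jog '[[[0,0,1],[0,0,0],40],[[0,0,1],[0,0,0],40],[[0,0,1],[0,0,0],68],[[0,0,1],[0,0,0],68],[[0,0,1],[0,0,0],68],[[0,0,1],[0,0,0],68],[[0,0,-40],[0,0,0],68],[[0,0,-80],[0,0,0],68],[[0,0,-120],[0,0,0],85],[[0,0,-160],[0,0,0],85],[[0,0,-210],[0,0,0],85],[[0,0,-250],[0,0,0],85],[[0,0,-250],[0,0,0],85],[[0,0,-250],[0,0,0],85]]'; python3 -c "
from h import *
im,C=shot('wrist','w12')
table()
go([.6506,-.173,.2],85)
cv2.imwrite('pics/v12.png',im)
"
```

```text
time_s: 23.1
tool_pos: [0.4545, -0.1021, 0.2997]
eef_rot: [0.003, 0.04, 0.999, -0.001]
force: [-0.2, -0.2, -1.4]
gripper_width: 0.0723
shift [-202.5  -55.    96.3] turn [-0.03 -0.01  0.38]
shift [-202.5  -55.    96.3] turn [ 1.0000e-02 -4.0000e-02 -1.7962e+02]
tool [ 0.4532 -0.1018  0.2963] q6 -0.14 t 23.2 w 0.0725
```

View pics/v12.png

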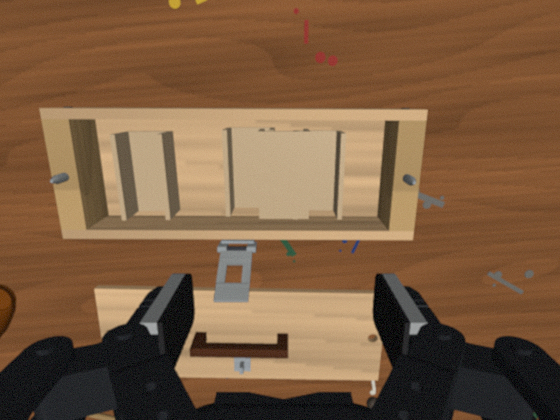

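D's web (285,173) sits between A's and B's outer flanges with its feet down in the troughs, below the rim. The hasp still leans outward at (235,272). Next I'll measure the lid handle from closer.

```bash
python3 -m jog '[[[-130,-68,70],[0,0,0.4],85],[[-130,-68,70],[0,0,0.4],85],[[-130,-68,70],[0,0,0.4],85],[[-130,-68,70],[0,0,0.4],85],[[-130,-68,70],[0,0,0.4],85],[[-130,-68,70],[0,0,0.4],85],[[-130,-68,70],[0,0,0.4],85],[[-130,-68,70],[0,0,0.4],85]]'; python3 -c "
from h import *
im,C=shot('wrist','w13')
"
```

```text
time_s: 23.87
tool_pos: [0.5767, -0.1796, 0.2267]
eef_rot: [0.0, 0.044, 0.999, -0.0]
force: [-0.4, 0.7, 1.0]
gripper_width: 0.0727
```

View pics/w13.png

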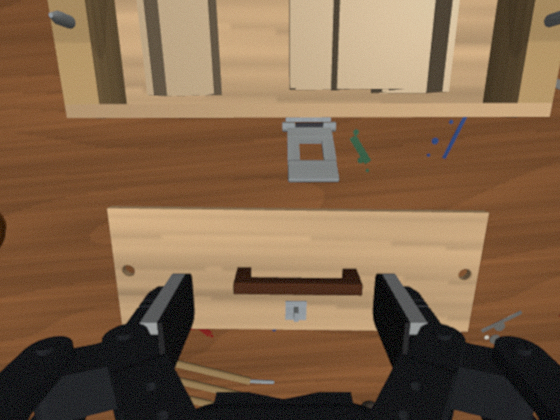

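The lid's near edge runs (108,208)–(488,212), its holes are at (128,271) and (465,274), the bar is at rows 279–294, and the staple at (296,311). The hasp is at (311,150). I'll take hole centroids for the pose.

```bash
python3 - <<'E'
from h import *
im,C=load("w13"); g=cv2.cvtColor(im,6)
P=[]
for x0,y0 in ((118,261),(455,264)):
    w=g[y0:y0+20,x0:x0+20]; m=(w<(np.median(w)+w.min())/2).astype(np.uint8); M=cv2.moments(m,True); P.append([x0+M['m10']/M['m00'],y0+M['m01']/M['m00']]); print(P[-1],M['m00'])
h=ray(C,P,.007); d=h[1]-h[0]; yaw=np.degrees(np.arctan2(d[1],d[0]))-90; c=h.mean(0)
print("holes",h.round(4).tolist(),"c",c.round(4),"yaw",yaw,np.linalg.norm(d))
print(g[265:300,290].tolist())
b=ray(C,[[235,290],[361,290]],.044);print("bar",b.round(4).tolist())
e=ray(C,[[108,208],[488,212]],.009);print("edge",e.round(4).tolist())
st=ray(C,[[296,311]],.02);print("staple",st)
hh=ray(C,[[309,124]],.0715);print("hinge",hh)
go([c[0],c[1],.037],90+yaw)
E
```

```text
[128.16161616161617, 270.030303030303] 99.0
[464.48936170212767, 274.0] 94.0
holes [[0.6507, -0.345, 0.007], [0.6851, -0.0045, 0.007]] c [ 0.6679 -0.1747  0.007 ] yaw -5.766602890955056 0.3421996960988779
[156, 153, 153, 151, 151, 157, 156, 159, 166, 169, 167, 153, 109, 49, 19, 31, 42, 23, 46, 50, 56, 47, 52, 52, 53, 54, 54, 53, 50, 88, 126, 141, 147, 144, 145]
bar [[0.6633, -0.2326, 0.044], [0.6735, -0.1169, 0.044]]
edge [[0.584, -0.3497, 0.009], [0.62, 0.0136, 0.009]]
staple [[ 0.70470655 -0.17863863  0.02      ]]
hinge [[ 0.51915434 -0.15630377  0.0715    ]]
shift [-90.1  12.8 190.3] turn [-0.04  0.05  0.77]
shift [-90.1  12.8 190.3] turn [-8.0000e-02 -6.0000e-02 -1.7923e+02]
tool [ 0.5769 -0.1796  0.2272] q6 -0.21 t 23.9167 w 0.0726
```

Lid pose: (0.668,-0.175), yaw -5.8°, with hole spacing measured at 342.2 mm, which matches. I'll turn the jaws across the bar, with a small opening so that the fingers clear the staple.

```bash
python3 -m jog '[[[-90,13,100],[0,0,90.8],35],[[-90,13,100],[0,0,90.8],35],[[-90,13,100],[0,0,90.8],35],[[-90,13,100],[0,0,90.8],35],[[-90,13,100],[0,0,90.8],35],[[-90,13,100],[0,0,90.8],35],[[-90,13,100],[0,0,90.8],35],[[-90,13,100],[0,0,90.8],35],[[-90,13,100],[0,0,90.8],35],[[-90,13,100],[0,0,90.8],35],[[-90,13,100],[0,0,90.8],35],[[-90,13,100],[0,0,90.8],35],[[-90,13,100],[0,0,90.8],35],[[-90,13,100],[0,0,90.8],35],[[-90,13,100],[0,0,90.8],35],[[-90,13,100],[0,0,90.8],35]]'; python3 -c "
from h import *
im,C=shot('wrist','w14')
go([.668,-.1747,.0355],-5.8)
g=cv2.cvtColor(im,6); b=(cv2.inRange(cv2.cvtColor(im,40),(0,60,20),(15,255,90)))
print([ (cv2.minAreaRect(c)) for c in cv2.findContours(b,0,2)[0] if cv2.contourArea(c)>600])
print('bar ends px',proj(C,[[.668-.0061,-.1747-.06,.044],[.668+.0061,-.1747+.06,.044]]).round())
"
```

```text
time_s: 25.25
tool_pos: [0.6677, -0.1743, 0.128]
eef_rot: [0.001, 0.741, 0.672, 0.0]
force: [-0.4, -0.1, -0.8]
gripper_width: 0.0297
shift [-0.2  0.2 92.3] turn [0.09 0.04 0.17]
shift [-0.2  0.2 92.3] turn [-7.0000e-02  1.3000e-01 -1.7983e+02]
tool [ 0.6677 -0.1744  0.1278] q6 1.41 t 25.3 w 0.0298
[((284.5, 221.5), (191.0, 19.0), 90.0)]
bar ends px [[284. 320.]
 [285. 128.]]
```

The bar appears exactly where predicted (column 284.5, rows 126–317). I'll descend and grip.

```bash
python3 -m jog '[[[0,0,30],[0,0,0],35],[[0,0,60],[0,0,0],35],[[0,0,80],[0,0,0],35],[[0,0,92],[0,0,0],35],[[0,0,92],[0,0,0],35],[[0,0,92],[0,0,0],5],[[0,0,92],[0,0,0],5],[[0,0,92],[0,0,0],5],[[0,0,92],[0,0,0],5],[[0,0,92],[0,0,0],5],[[0,0,92],[0,0,0],5],[[0,0,92],[0,0,0],5]]' 100; python3 -c "
from h import *
go([.449,-.150,.15],-4.7)"
```

```text
time_s: 26.3
tool_pos: [0.6687, -0.1747, 0.0374]
eef_rot: [0.002, 0.741, 0.672, 0.001]
force: [-0.1, 0.7, 7.2]
gripper_width: 0.0102
shift [   2.9 -220.7 -113.5] turn [ 0.22  0.07 -0.92]
shift [   2.9 -220.7 -113.5] turn [ 1.0000e-01 -3.5000e-01  1.7908e+02]
tool [ 0.6687 -0.1747  0.0374] q6 1.41 t 26.3 w 0.0102
```

```bash
python3 -m jog '[[[0,0,-15],[0,0,0],5],[[0,0,-40],[0,0,0],5],[[0,0,-70],[0,0,0],5],[[0,0,-100],[0,0,0],5],[[0,0,-130],[0,0,0],5],[[0,0,-155],[0,0,0],5],[[1,-15,-165],[0.2,0,-0.9],5],[[1,-40,-165],[0.2,0,-0.9],5],[[1,-70,-165],[0.2,0,-0.9],5],[[1,-100,-165],[0.2,0,-0.9],5],[[2,-130,-165],[0.2,0,-0.9],5],[[2,-160,-165],[0.2,0,-0.9],5],[[3,-190,-165],[0.2,0,-0.9],5],[[3,-210,-165],[0.2,0,-0.9],5],[[3,-221,-165],[0.2,0,-0.9],5],[[3,-221,-165],[0.2,0,-0.9],5],[[3,-221,-165],[0.2,0,-0.9],5]]'; python3 -c "
from h import *
im,C=shot('wrist','w15')
s,_=shot('side','s15'); t,_=shot('top','t15')
cv2.imwrite('pics/v15.png',np.hstack([im,np.vstack([s[190:340,200:400],t[150:305,255:415][:, :160].repeat(1,1) if False else cv2.resize(t[215:305,255:405],(200,120)),np.zeros((150,200,3),np.uint8)])]))
go([.449,-.150,.0974],-4.7)"
```

```text
time_s: 27.72
tool_pos: [0.4486, -0.1499, 0.2023]
eef_rot: [0.001, 0.736, 0.677, 0.0]
force: [0.9, 0.8, -3.3]
gripper_width: 0.01
shift [  0.   -0.4 104.2] turn [ 0.05  0.07 -0.02]
shift [  0.   -0.4 104.2] turn [ 1.1000e-01 -8.0000e-02  1.7998e+02]
tool [ 0.4493 -0.1499  0.2016] q6 1.33 t 27.8667 w 0.0099
```

View pics/v15.png

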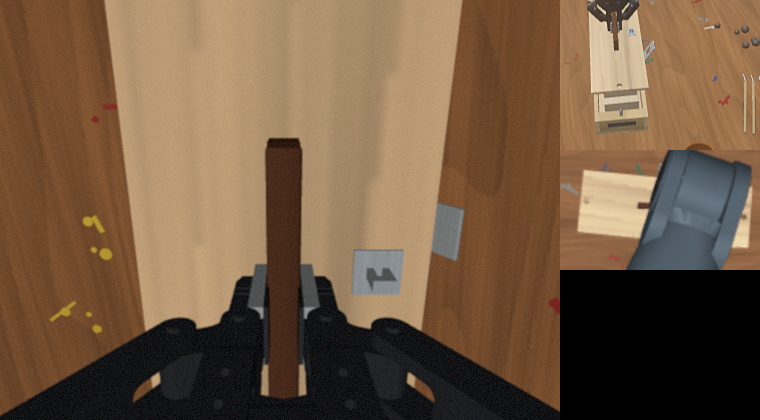

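The lid is gripped centrally and hangs over the crate with the staple (380,272) towards the hasp (448,232). This was my 16th and last viewable picture, so from here I check by numbers. First is the lid hole against pin_b in the side view.

```bash
python3 - <<'E'
from h import *
ex=np.array([.9966,-.0819]);ey=np.array([.0819,.9966]);o=np.array([.449,-.150])
im,C=load("s15"); g=cv2.cvtColor(im,6).astype(int)
print("exp hole px",proj(C,[*(o-.171*ey),.173]),"exp pin tip px",proj(C,[*(o-.171*ey),.082]),"pin base",proj(C,[*(o-.171*ey),.06]))
print(g[268:282,252:270]); print(g[290:312,252:270])
for n in("s15","w15"):
    im,C=load(n)
    for c in [(a,b) for a in(-.066,.066) for b in(-.184,.184)]:
        print(n,c,proj(C,[*(o+c[0]*ex+c[1]*ey),.173]).round(1).tolist())
E
```

```text
exp hole px [[259.84256145 276.16245444]] exp pin tip px [[261.21004766 299.81973794]] pin base [[261.5175706  305.13983347]]
[[193 191 189 187 184 182 189 193 190 190 189 190 193 193 192 185 177 172]
 [193 192 189 187 184 181 188 193 189 190 188 190 193 194 193 186 177 172]
 [193 192 189 187 185 181 188 194 190 190 189 190 193 193 192 187 178 174]
 [192 192 190 187 185 182 189 195 192 189 189 190 193 193 193 187 179 174]
 [193 192 189 188 186 185 191 194 193 193 190 190 192 194 193 187 181 175]
 [194 192 191 190 189 176 164 162 165 180 191 190 192 194 193 189 181 175]
 [194 192 191 190 185 141 109 108 117 138 183 191 193 194 193 189 182 176]
 [194 192 190 190 171 102 117 140 140 120 174 192 192 194 193 190 183 177]
 [194 192 192 191 178 137 188 194 192 179 183 191 192 194 193 191 184 177]
 [195 193 191 190 189 176 203 205 205 198 190 191 193 196 194 193 187 180]
 [196 194 192 191 190 188 189 196 198 195 195 195 197 200 201 199 182 176]
 [200 199 197 196 183 182 180 177 181 179 170 171 165 168 170 168 148 142]
 [177 167 167 164 147 146 146 133 139 138 123 122 109 111 113 115 113 115]
[... 1324 characters left out ...]
78 177 176 177 190 188 188]
 [178 178 179 178 178 177 179 179 181 181 182 179 180 179 180 194 193 194]
 [181 182 181 182 182 182 183 184 173 174 174 164 165 165 158 168 161 162]
 [166 168 166 159 159 151 153 152 138 139 139 124 127 126 114 116 105 108]
 [128 129 129 115 117 104 104 106 105 106 106 107 107 106 110 108 108 110]
 [108 109 110 110 111 112 111 110 109 109 108 110 102 103  97  96  96  95]]
s15 (-0.066, -0.184) [[231.2, 283.2]]
s15 (-0.066, 0.184) [[228.1, 181.9]]
s15 (0.066, -0.184) [[289.0, 278.0]]
s15 (0.066, 0.184) [[273.6, 178.7]]
w15 (-0.066, -0.184) [[174.3, 552.4]]
w15 (-0.066, 0.184) [[71.8, -271.3]]
w15 (0.066, -0.184) [[395.2, 551.7]]
w15 (0.066, 0.184) [[497.5, -271.2]]
```

Hole and pin agree with expectation to about half a pixel (roughly 1 mm), which is within the 1.75 mm clearance plus taper. I'll lower to just above the pins.

```bash
python3 -m jog '[[[0,0,15],[0,0,0],5],[[0,0,35],[0,0,0],5],[[0,0,52],[0,0,0],5],[[0,0,65],[0,0,0],5],[[0,0,72],[0,0,0],5],[[0,0,76],[0,0,0],5],[[0,0,76],[0,0,0],5],[[0,0,76],[0,0,0],5],[[0,0,76],[0,0,0],5]]'; python3 - <<'E'
from h import *
ex=np.array([.9966,-.0819]);ey=np.array([.0819,.9966]);o=np.array([.449,-.150])
s=robot.observe();zb=s["tool_pos"][2]-.0374;print("lid bottom",zb,s["force"]);go([.449,-.15,.0974],-4.7)
im,C=shot("side","s16");g=cv2.cvtColor(im,6).astype(int)
u,v=proj(C,[*(o-.171*ey),zb+.009])[0];print("exp hole",u,v); u,v=int(u),int(v);print(u-8,v-7);print(g[v-7:v+8,u-8:u+9])
E
```

```text
time_s: 28.62
tool_pos: [0.4499, -0.1502, 0.1264]
eef_rot: [0.001, 0.736, 0.677, 0.0]
force: [0.0, 0.3, -2.9]
gripper_width: 0.0101
lid bottom 0.08896544806444352 [ 4.25846712e-04  2.74568476e-01 -2.87547027e+00]
shift [ 0.1 -1.  29. ] turn [ 0.11  0.08 -0.01]
shift [ 0.1 -1.  29. ] turn [ 1.3000e-01 -1.7000e-01  1.7999e+02]
tool [ 0.4499 -0.1502  0.1264] q6 1.33 t 28.6167 w 0.0101
exp hole 260.9815177840866 295.86620918062846
252 288
[[202 198 196 195 192 190 187 189 195 195 193 192 193 196 196 196 189]
 [202 198 196 194 193 190 187 188 195 196 193 191 193 196 197 196 190]
 [203 199 197 195 193 190 188 187 195 196 193 193 193 196 197 197 191]
 [203 199 196 195 193 190 188 187 195 198 194 193 192 196 198 197 192]
 [204 200 196 195 193 191 190 190 189 194 197 195 193 195 198 197 192]
 [204 200 197 196 193 194 187 165 160 163 169 195 195 196 198 197 194]
 [204 200 197 196 194 195 162 115 120 119 125 176 197 196 198 196 195]
 [204 201 197 196 195 196 148 101 111 115 115 145 198 196 198 197 195]
 [205 201 198 196 195 195 171 111 113 114 111 162 197 195 198 198 196]
 [204 201 197 196 194 194 190 167 155 154 174 192 196 196 199 200 199]
 [205 202 199 197 197 196 195 195 190 195 205 201 200 201 204 195 194]
 [210 208 204 203 191 190 188 176 180 187 176 174 166 167 170 155 154]
 [186 182 171 169 151 151 150 133 136 138 124 124 107 106 105 107 108]
 [132 128 114 112 109 109 110 114 113 113 112 138 136 148 151 171 171]
 [141 141 153 152 163 162 163 143 118 119 113 179 173 180 183 199 197]]
```

```bash
python3 -m jog '[[[0,0,4],[0.1,0.1,0],5],[[0,0,8],[0.1,0.1,0],5],[[0,0,12],[0.1,0.1,0],5],[[0,0,15],[0.1,0.1,0],5],[[0,0,15],[0.1,0.1,0],5],[[0,0,15],[0.1,0.1,0],5]]'; python3 -c "
from h import *
s=robot.observe();print(s['force'],s['wrist_torque'],s['tool_pos'])"
```

```text
time_s: 29.17
tool_pos: [0.4497, -0.1501, 0.1111]
eef_rot: [-0.0, 0.736, 0.677, 0.0]
force: [0.5, 0.4, -2.1]
gripper_width: 0.01
[ 0.54805956  0.35066605 -2.07789846] [-0.02005049  0.02796326  0.02403246] [ 0.44968851 -0.1501457   0.11113361]
```

No force with the lid 8 mm below the pin tips, so both pins are in their holes. I'll keep lowering.

```bash
python3 -m jog '[[[0,0,4],[0,0,0],5],[[0,0,8],[0,0,0],5],[[0,0,11],[0,0,0],5],[[0,0,13],[0,0,0],5],[[0,0,14],[0,0,0],5],[[0,0,14],[0,0,0],5],[[0,0,14],[0,0,0],5]]'; python3 -c "
from h import *
s=robot.observe();print(s['force'],s['wrist_torque'],s['tool_pos'])"
```

```text
time_s: 29.75
tool_pos: [0.4495, -0.15, 0.0974]
eef_rot: [-0.0, 0.736, 0.677, 0.0]
force: [-4.8, 1.7, 6.8]
gripper_width: 0.0104
[-4.80794524  1.6999826   6.75404578] [ 0.27157548  0.86708849 -0.03162436] [ 0.44946489 -0.15003728  0.0973613 ]
```

The rim contact force appears exactly at TCP z = 0.0974, so the lid is home. I'll release, rise, and work out the hasp.

```bash
python3 -m jog '[[[0,0,0],[0,0,0],35],[[0,0,0],[0,0,0],35],[[0,0,0],[0,0,0],35],[[0,0,0],[0,0,0],35],[[0,0,-30],[0,0,0],35],[[0,0,-70],[0,0,0],35],[[0,0,-110],[0,0,0],35],[[0,0,-120],[0,0,0],0],[[0,0,-120],[0,0,0],0]]'; python3 - <<'E'
from h import *
ex=np.array([.9966,-.0819]);ey=np.array([.0819,.9966]);o=np.array([.449,-.150])
im,C=load("w13"); K,R,t=C; c=-R.T@t; th=np.arange(1.5,2.56,.01)
for r,uv in ((.061,[314,181]),):
    P=np.array([[*(o+(.0725-r*np.cos(a))*ex),.0715+r*np.sin(a)] for a in th]); e=abs(proj(C,P)[:,1]-uv[1]); print("hasp theta",th[e.argmin()],proj(C,P[e.argmin()]),P[e.argmin()])
im,C=shot("side","s17");g=cv2.cvtColor(im,6).astype(int)
for zz,n in((.069,"home"),(.075,"6mm high")): print(n,[proj(C,[*(o+a*ex+b*ey),zz]).round(1).tolist()[0] for a,b in((-.066,-.184),(.066,-.184),(.066,.184))])
def col(x,a,b): print(x,a,g[a:b,x].tolist())
col(240,290,320);col(275,290,320)
T=o+.14*ex; go([*T,.2174],85.3)
E
```

```text
time_s: 30.5
tool_pos: [0.4512, -0.1507, 0.2207]
eef_rot: [0.002, 0.736, 0.677, 0.001]
force: [-0.0, 0.7, 0.6]
gripper_width: 0.0067
hasp theta 2.0800000000000005 [[314.83642755 181.2342484 ]] [ 0.5508888  -0.15837316  0.12476111]
home [[234.7, 310.0], [288.6, 304.8], [274.2, 205.2]]
6mm high [[234.5, 308.5], [288.6, 303.4], [274.1, 203.8]]
240 290 [205, 206, 205, 206, 205, 205, 206, 206, 206, 206, 206, 206, 207, 206, 206, 206, 207, 211, 197, 151, 120, 115, 111, 109, 107, 109, 106, 104, 101, 96]
275 290 [194, 194, 193, 193, 192, 192, 191, 191, 191, 190, 190, 189, 189, 190, 194, 169, 122, 111, 115, 118, 106, 77, 61, 64, 76, 99, 109, 102, 101, 106]
shift [  0.3 138.6   1.5] turn [ 9.000e-02  1.200e-01 -9.001e+01]
shift [  0.3 138.6   1.5] turn [ 0.12 -0.09 89.99]
tool [ 0.4504 -0.1504  0.2186] q6 1.33 t 30.55 w 0.0005
```

The lid edge rows (308.7 and 305.5) match the home prediction (309.5 and 306.1) within the side view's known half-pixel bias. The hasp is at about 2.08 rad. I'll move outside the hasp with the jaws shut and turned along y.

```bash
python3 -m jog '[[[0,139,0],[0,0,-90],0],[[0,139,0],[0,0,-90],0],[[0,139,0],[0,0,-90],0],[[0,139,0],[0,0,-90],0],[[0,139,0],[0,0,-90],0],[[0,139,0],[0,0,-90],0],[[0,139,0],[0,0,-90],0],[[0,139,0],[0,0,-90],0],[[0,139,0],[0,0,-90],0],[[0,139,0],[0,0,-90],0],[[0,139,0],[0,0,-90],0],[[0,139,0],[0,0,-90],0],[[0,139,0],[0,0,-90],0],[[0,139,0],[0,0,-90],0],[[0,139,0],[0,0,-90],0]]' && python3 -m jog '[[[0,0,30],[0,0,0],0],[[0,0,60],[0,0,0],0],[[0,0,90],[0,0,0],0],[[0,0,106],[0,0,0],0],[[0,0,106],[0,0,0],0],[[0,0,106],[0,0,0],0]]'; python3 -c "
from h import *
ex=np.array([.9966,-.0819]);o=np.array([.449,-.150])
go([*(o+.03*ex),.112],85.3)"
```

```text
time_s: 31.8
tool_pos: [0.5886, -0.1617, 0.2177]
eef_rot: [0.0, 0.042, 0.999, -0.0]
force: [-0.9, -0.1, -0.7]
gripper_width: 0.0002
time_s: 32.3
tool_pos: [0.5881, -0.1615, 0.1112]
eef_rot: [-0.001, 0.043, 0.999, 0.0]
force: [-0.6, 0.2, 0.5]
gripper_width: 0.0002
shift [109.5  -0.4  -0.7] turn [ 0.02 -0.06 -0.27]
shift [109.5  -0.4  -0.7] turn [-1.0000e-01 -4.0000e-02  1.7973e+02]
tool [ 0.5881 -0.1615  0.1112] q6 -0.18 t 32.3 w 0.0002
```

Push towards -x (tool +x), slowly.

```bash
python3 -m jog '[[[15,0,-1],[0,0,0],0],[[30,0,-1],[0,0,0],0],[[40,0,-1],[0,0,0],0],[[47,0,-1],[0,0,0],0],[[54,0,-1],[0,0,0],0],[[61,0,-1],[0,0,0],0],[[68,0,-1],[0,0,0],0],[[75,0,-1],[0,0,0],0],[[82,0,-1],[0,0,0],0],[[89,0,-1],[0,0,0],0],[[96,0,-1],[0,0,0],0],[[102,0,-1],[0,0,0],0],[[109,0,-1],[0,0,0],0],[[109,0,-1],[0,0,0],0]]'; python3 -c "
from h import *
ex=np.array([.9966,-.0819]);o=np.array([.449,-.150])
print(robot.observe()['force'])
im,C=shot('wrist','w18')
go([*(o+.0215*ex),.095],85.3)"
```

```text
time_s: 33.47
tool_pos: [0.4781, -0.152, 0.1123]
eef_rot: [-0.001, 0.043, 0.999, 0.0]
force: [-0.6, 0.1, -0.5]
gripper_width: 0.0001
[-0.57875382  0.14381195 -0.54811014]
shift [ 8.4 -0.4 17.4] turn [ 0.02 -0.07 -0.29]
shift [ 8.4 -0.4 17.4] turn [-1.2000e-01 -3.0000e-02  1.7971e+02]
tool [ 0.4788 -0.1521  0.1124] q6 -0.22 t 33.5167 w 0.0
```

```bash
python3 -m jog '[[[8,0,0],[0,0,0],0],[[8,0,5],[0,0,0],0],[[8,0,10],[0,0,0],0],[[8,0,15],[0,0,0],0],[[8,0,18],[0,0,0],0],[[8,0,20],[0,0,0],0],[[8,0,20],[0,0,0],0]]'; python3 -c "
from h import *
print(robot.observe()['force'])"
```

```text
time_s: 34.1
tool_pos: [0.4706, -0.1513, 0.0918]
eef_rot: [-0.001, 0.044, 0.999, 0.0]
force: [-0.2, 0.4, 1.0]
gripper_width: 0.0
[-0.20606485  0.35086809  1.04171441]
```

```bash
python3 -m jog '[[[0,0,1],[0,0,0],0],[[0,0,2],[0,0,0],0],[[0,0,2],[0,0,0],0],[[0,0,2],[0,0,0],0]]';python3 -m jog '[[[0,0,0.7],[0,0,0],0],[[0,0,0.7],[0,0,0],0],[[0,0,0.7],[0,0,0],0]]'
```

```text
time_s: 34.43
tool_pos: [0.4708, -0.1513, 0.09]
eef_rot: [-0.001, 0.043, 0.999, 0.0]
force: [0.0, 1.0, 2.0]
gripper_width: 0.0002
time_s: 34.68
tool_pos: [0.4708, -0.1513, 0.0897]
eef_rot: [-0.001, 0.043, 0.999, 0.0]
force: [-3.5, 1.3, 10.0]
gripper_width: 0.0004
```

It is solid at tip z = 72.7 mm, which is the closed strap's upper face. I'll retreat and check the hasp's outline numerically.

```bash
python3 -m jog '[[[0,0,-20],[0,0,0],0],[[0,0,-50],[0,0,0],0],[[0,0,-90],[0,0,0],0],[[30,0,-130],[0,0,0],0],[[60,0,-160],[0,0,0],0],[[60,0,-160],[0,0,0],0],[[60,0,-160],[0,0,0],0],[[60,0,-160],[0,0,0],0]]'; python3 - <<'E'
from h import *
ex=np.array([.9966,-.0819]);ey=np.array([.0819,.9966]);o=np.array([.449,-.150])
im,C=shot("wrist","w19"); hsv=cv2.cvtColor(im,40)
W=lambda a,b,z:[*(o+a*ex+b*ey),z]
m=cv2.inRange(hsv,(0,0,60),(179,45,255)); m[320:]=0
cs=[c for c in cv2.findContours(m,0,2)[0] if cv2.contourArea(c)>400]
for c in cs: print("grey",cv2.boundingRect(c),cv2.contourArea(c))
for th in (0,.1,.3,2.08): print(th,"end row",proj(C,[W(.0725-.061*np.cos(th),0,.073+.061*np.sin(th))]).round(1).tolist(),"hinge",proj(C,[W(.0725,0,.0715)]).round(1).tolist())
# lid edges
print("exp pins",proj(C,[W(0,.171,.08),W(0,-.171,.08)]).round(1).tolist())
print("exp lid corners",proj(C,[W(a,b,.069) for a in(-.066,.066) for b in(-.184,.184)]).round(1).tolist())
b=cv2.inRange(hsv,(5,20,150),(28,140,255)); 
for u in (150,220,390): print("lid rows col",u,np.where(b[:,u])[0][[0,-1]] if b[:,u].any() else None)
print(robot.observe()["force"],robot.observe()["time_s"])
E
```

```text
time_s: 35.35
tool_pos: [0.4117, -0.1463, 0.2495]
eef_rot: [-0.0, 0.044, 0.999, 0.0]
force: [-0.9, 0.1, -0.5]
gripper_width: -0.0
grey (263, 258, 41, 62) 1530.0
0 end row [[283.6, 250.5]] hinge [[284.0, 311.2]]
0.1 end row [[283.6, 253.5]] hinge [[284.0, 311.2]]
0.3 end row [[283.7, 261.8]] hinge [[284.0, 311.2]]
2.08 end row [[284.3, 380.2]] hinge [[284.0, 311.2]]
exp pins [[485.7, 239.8], [81.6, 242.1]]
exp lid corners [[59.8, 162.4], [506.7, 159.8], [85.4, 304.6], [482.7, 302.5]]
lid rows col 150 [160 303]
lid rows col 220 [160 303]
lid rows col 390 [160 302]
[ 0.78504981 -0.44697526 -0.53235819] 35.4
```

The lid outline matches home (rows 160–303 against 161–303 expected). The hasp's end is at row 258 rather than 250, so I'll check its profile.

```bash
python3 - <<'E'
from h import *
ex=np.array([.9966,-.0819]);ey=np.array([.0819,.9966]);o=np.array([.449,-.150])
im,C=load("w19"); g=cv2.cvtColor(im,6).astype(int); S=cv2.cvtColor(im,40)[:,:,1].astype(int)
W=lambda a,b,z:[*(o+a*ex+b*ey),z]
for u in (268,284,299): print(u,"V",[(r,g[r,u],S[r,u]) for r in range(240,326,2)])
for th in (0,.1,.2,.3):
    P=lambda r,b:W(.0725-r*np.cos(th)+.0015*np.sin(th),b,.0715+r*np.sin(th)+.0015*np.cos(th))
    print(th,"end L/R",proj(C,[P(.061,-.016),P(.061,.016)]).round(1).tolist(),"slot rows",proj(C,[P(.041,0),P(.019,0)])[:,1].round(1),"near",proj(C,[P(.005,-.016),P(.005,.016)]).round(1).tolist())
E
```

```text
268 V [(240, np.int64(36), np.int64(156)), (242, np.int64(37), np.int64(151)), (244, np.int64(43), np.int64(193)), (246, np.int64(60), np.int64(155)), (248, np.int64(56), np.int64(155)), (250, np.int64(59), np.int64(137)), (252, np.int64(53), np.int64(148)), (254, np.int64(52), np.int64(164)), (256, np.int64(53), np.int64(144)), (258, np.int64(118), np.int64(6)), (260, np.int64(154), np.int64(19)), (262, np.int64(154), np.int64(19)), (264, np.int64(124), np.int64(12)), (266, np.int64(94), np.int64(3)), (268, np.int64(97), np.int64(8)), (270, np.int64(94), np.int64(0)), (272, np.int64(95), np.int64(8)), (274, np.int64(95), np.int64(8)), (276, np.int64(90), np.int64(11)), (278, np.int64(95), np.int64(5)), (280, np.int64(94), np.int64(11)), (282, np.int64(90), np.int64(8)), (284, np.int64(93), np.int64(13)), (286, np.int64(96), np.int64(5)), (288, np.int64(95), np.int64(13)), (290, np.int64(96), np.int64(8)), (292, np.int64(96), np.int64(3)), (294, np.int64(92), np.int64(8)), (296, np.int64(94), np.int64(3)), (298, np.int64(92), np.int64(13)), (300, np.int64(90), np.int64(6)), (302, np.
[... 3173 characters left out ...]
 np.int64(25), np.int64(29)), (312, np.int64(22), np.int64(79)), (314, np.int64(25), np.int64(44)), (316, np.int64(17), np.int64(57)), (318, np.int64(28), np.int64(51)), (320, np.int64(27), np.int64(34)), (322, np.int64(17), np.int64(54)), (324, np.int64(19), np.int64(55))]
0 end L/R [[265.3, 250.6], [301.9, 250.4]] slot rows [271.4 293.6] near [[266.5, 307.4], [301.4, 307.2]]
0.1 end L/R [[265.0, 253.7], [302.3, 253.5]] slot rows [273.8 294.8] near [[266.5, 307.8], [301.4, 307.6]]
0.2 end L/R [[264.7, 257.7], [302.6, 257.5]] slot rows [276.6 296.3] near [[266.5, 308.3], [301.4, 308.1]]
0.3 end L/R [[264.4, 262.3], [303.0, 262.1]] slot rows [279.9 297.9] near [[266.4, 308.8], [301.5, 308.6]]
```

That reading isn't the hasp. Brown saturation up to row 256 is the bar, and rows 266 and below are my own shut fingers. I'll shift the camera to look straight down on the hasp.

```bash
python3 -m jog '[[[-40,0,0],[0,0,0],0],[[-80,0,0],[0,0,0],0],[[-110,0,0],[0,0,0],0],[[-110,0,0],[0,0,0],0],[[-110,0,0],[0,0,0],0],[[-110,0,0],[0,0,0],0]]'; python3 - <<'E'
from h import *
ex=np.array([.9966,-.0819]);ey=np.array([.0819,.9966]);o=np.array([.449,-.150])
im,C=shot("wrist","w20"); hsv=cv2.cvtColor(im,40)
W=lambda a,b,z:[*(o+a*ex+b*ey),z]
m=cv2.inRange(hsv,(0,0,60),(179,60,255)); m[250:]=0
for c in cv2.findContours(m,0,2)[0]:
    if cv2.contourArea(c)>150: print("grey",cv2.boundingRect(c),cv2.contourArea(c))
for th in (0,.1,.2,.5):
    P=lambda r,b:W(.0725-r*np.cos(th)+.0015*np.sin(th),b,.0715+r*np.sin(th)+.0015*np.cos(th))
    print(th,"end L/R",proj(C,[P(.061,-.016),P(.061,.016)]).round(1).tolist(),"slot",proj(C,[P(.041,-.008),P(.019,.008)]).round(1).tolist(),"near",proj(C,[P(.0,-.016),P(.0,.016)]).round(1).tolist())
print("staple top",proj(C,[W(.0425,0,.083)]).round(1), "bar far side", proj(C,[W(.006,0,.104)]).round(1))
u=int(proj(C,[W(.03,.011,.073)])[0,0]); print(u,[(r,int(hsv[r,u,1]),int(hsv[r,u,2])) for r in range(100,216,4)])
u=int(proj(C,[W(.03,0,.073)])[0,0]); print(u,[(r,int(hsv[r,u,1]),int(hsv[r,u,2])) for r in range(100,216,4)])
E
```

```text
time_s: 35.9
tool_pos: [0.5208, -0.1555, 0.2467]
eef_rot: [-0.003, 0.043, 0.999, 0.001]
force: [-1.1, 0.1, -0.4]
gripper_width: -0.0002
grey (259, 122, 48, 80) 3147.5
grey (53, 101, 21, 12) 168.5
grey (492, 100, 20, 13) 160.5
0 end L/R [[262.5, 122.5], [303.4, 122.3]] slot [[273.1, 148.3], [293.0, 175.4]] near [[264.0, 198.3], [302.6, 198.1]]
0.1 end L/R [[262.1, 123.4], [303.8, 123.2]] slot [[272.9, 149.3], [293.1, 176.2]] near [[264.1, 198.4], [302.6, 198.2]]
0.2 end L/R [[261.7, 125.3], [304.2, 125.0]] slot [[272.8, 150.9], [293.2, 177.1]] near [[264.1, 198.6], [302.6, 198.4]]
0.5 end L/R [[260.6, 136.1], [305.5, 135.9]] slot [[272.5, 158.8], [293.3, 181.3]] near [[264.1, 199.1], [302.6, 198.8]]
staple top [[283.2 163.9]] bar far side [[282.9 116.2]]
296 [(100, 154, 83), (104, 155, 84), (108, 172, 83), (112, 159, 77), (116, 100, 145), (120, 95, 202), (124, 14, 162), (128, 18, 160), (132, 16, 163), (136, 12, 164), (140, 14, 164), (144, 11, 163), (148, 14, 141), (152, 14, 166), (156, 18, 170), (160, 13, 173), (164, 18, 168), (168, 20, 170), (172, 12, 171), (176, 13, 172), (180, 19, 175), (184, 12, 166), (188, 15, 170), (192, 17, 170), (196, 16, 172), (200, 4, 135), (204, 157, 128), (208, 156, 126), (212, 154, 136)]
283 [(100, 172, 83), (104, 152, 89), (108, 166, 80), (112, 157, 78), (116, 103, 144), (120, 96, 200), (124, 14, 160), (128, 19, 161), (132, 19, 162), (136, 17, 162), (140, 17, 167), (144, 16, 162), (148, 16, 143), (152, 18, 169), (156, 11, 113), (160, 17, 168), (164, 20, 169), (168, 14, 170), (172, 17, 179), (176, 18, 168), (180, 14, 176), (184, 17, 168), (188, 15, 171), (192, 15, 171), (196, 22, 69), (200, 43, 71), (204, 151, 130), (208, 153, 125), (212, 153, 132)]
```

The hasp's end is at row 122, matching 122.4 expected closed. Pressing met solid resistance at strap-top height, both pin tips show above the lid, and the arm is clear. I'll hand in.

```bash
python3 - <<'E'
from h import *
ex=np.array([.9966,-.0819]);ey=np.array([.0819,.9966]);o=np.array([.449,-.150])
im,C=load("w20"); print("exp pin tips",proj(C,[[*(o+s*.171*ey),.082] for s in(-1,1)]).round(1).tolist())
s=robot.observe(); print(s["time_s"],abs(s["qd"]).max()); robot.job_done()
E
```

```text
exp pin tips [[54.9, 108.4], [510.8, 105.8]]
35.95 0.0253026198653501
the job is handed in; nothing more can be done
```

I packed all four setters I found, put the lid on and closed the hasp. The job was handed in at about 36 s, and the system gives no verdict.

- **Setters:** The three open-up setters are in a row across the crate floor. I lowered the one open-down setter over two neighbours. It met no resistance, and its feet were about 1 mm above the two webs when last measured before release. One overhead picture showed it seated, but I did not look again before the lid went on. I left the three pink look-alikes alone.
- **Lid:** Both pins entered their holes without any force building up. Contact with the rim came at exactly the expected height, and the lid's outline in the wrist camera matches fully home to about 1 pixel. The side-view edge read about 0.7 pixel high, roughly the same offset as the pin showed in that view.
- **Hasp:** I pushed it over the top and pressed it down until it met solid resistance at the closed strap's height. The last picture has its free end at pixel row 122, against 122.4 expected when closed. That picture alone cannot rule out an angle near the 0.1 rad limit, so I relied on the press height.

**Disagreements and overruns:**
- My first hasp check read the wrong thing: the handle bar hid the hasp's end and I measured my own fingers. I repeated it from a better position.
- The final press reached about 10 N, above the suggested 1 to 5 N.
- I did not re-measure the bowl, glaze jar or roller at the end. The arm never came close to them.

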